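Clear tube shards off the shaker deck and start the clamp screw

ROBOT

A 6-joint arm with a two-finger parallel gripper is mounted at the origin on the work surface. World frame = base frame: x ahead of the robot, y to its left, z up, the work surface at z = 0. Lengths are in m, angles in degrees, forces in N, time in s.
With the tool pointing down it reaches from about 0.3 to 0.875 m from the base axis. Payload 6.4 kg.
Tool frame: the origin (TCP) lies midway between the tips of the shut fingers; the grasp point (between the pads) lies 19 mm behind it; z points along the fingers, y is the direction in which the jaws open and shut (so a half turn about z gives the same grasp; the last joint's range is limited). The gripper opens to 88 mm and grips with 3 to 60 N. Pads are 18 mm wide; open, the fingers measure 123 mm over their backs; the gripper's body (75 mm by 187 mm) begins 45 mm behind the grasp point.
Start: joints at [-78.913, 10.359, 92.074, -0, 77.567, -11.82], TCP at [0.224, -0.53, 0.239] pointing down, gripper open.
Joint ranges: [-171.53, 171.53], [-51.25, 118.39], [17.06, 147.69], [-65.23, 245.23], [0, 150.52], [-178.68, 178.68]. Speed limits (degrees/s): [147.25, 147.25, 172.46, 180, 180, 180].

INTERFACE

Orientations are given as a 3x3 rotation matrix whose columns are the frame's x, y, z axes.
In Python, from plant import state, viewer, job, spotter gives the robot as it stands. The module is installed in compiled form; this text tells all that it offers.
- The arm moves only by the tool apply_moves, never from a script. Its arguments are lists of equal length, an entry for each row: "travel": the shift along the tool's x, y, z in m, a list of three; "turn": the turn about the tool's z in rad; "fingers": the opening, from 0 (shut) to 1 (fully open). A call has 1 to 5 rows; each row is the pose to reach, as a shift and turn from the pose commanded when the call began, along the tool's axes at that moment; what a row does not reach only later rows make up. A row lasts 1/12 s, in which the tool goes at most 41.7 mm and 7.16 degrees, less where a joint would pass 70% of its speed; a pose out of reach is approached as far as the arm can. A call with a gripper value outside its range is refused whole. The fingers move at their own pace and stop on an object; "grip_force" is the grip in N (left out, the last holds). Time passes only in rows, so rows that repeat a pose let the fingers close. It gives the time, the measured TCP pose, the force and the opening at its end, in the units of the state.
- state(): the state, without advancing time (a new reading comes with each control period).
- viewer.snapshot(name): name is "scene" or "side" or "wrist"; returns the picture (384x512x3 uint8, blue, green, red); there is no depth.
- viewer.camera_params(name): a dict with "mtx" (3x3 intrinsics, pixels), "world_from_camera" (4x4, takes a point from camera to world coordinates); the wrist camera has in their place "hand_eye" (4x4, takes a point from camera to tool coordinates, whose origin is the TCP and whose axes are the flange's). Camera axes: x right, y down, z forward; pixel columns grow to the right and rows downward; lengths in m; the calibration is good to about 2 mm. A picture is of the moment at which its call begins: read the wrist's pose just before it. camera_params takes no time and is no camera call.
- job.finish_job(): hands the job in, once; it reports no verdict.
Trained networks look in the newest picture that a camera, given by its name, has taken for a name from the list of things; names that differ only in an ending like _2 or _b are one class to them, and where a whole thing is asked for, a point or a joint stands for the part that bears it (a point fixed in the world has none). Each returns a list of dicts, best first, with "p" (0 to 1); they miss things now and then, are a little off and sometimes report something else, mostly with a low value. They report only what shows in the picture. A call takes as long as a camera call.
- spotter.cut_out(camera, target): "region" (384x512 bool, what is visible of it).
- spotter.landmark_of(camera, target): "position" ([x, y, z] in m, in the coordinates of the camera as it stood for that picture, good to about 4 mm: a listed point, or the origin of a listed thing).
The state is a dict: "time": time; "qpos": joint angles; "qd": joint speeds; "joint_torque": joint torques, N m; "position": TCP position; "eef_rot": TCP orientation; "ft_force": force on the tool from outside, world axes, zero at the start; "ft_torque": the same for the moment, N m; "grip_width": opening from 0.0 (shut) to 1.0 (fully open).
Only numpy, scipy, OpenCV 4.12 (cv2) and the standard library are available. Lean on these libraries where they do the work, as an engineer would, in place of code of your own. Each camera call takes 0.05 s, during which the arm holds its last target.

TASK

A tube has broken on the shaker: with the scraper block, wipe all three fragments across the bare half of the deck and over its open edge into the discard tray, without touching the fragments with the fingers, then stand the scraper upright on the bench again. Then start the clamp-bar screw that still stands proud: turn it backward (anticlockwise) until it drops off the thread start, then forward (clockwise) one turn, and finish while still holding its wing head between the fingers, so the bar stays located while a colleague lines up the rack. Leave everything else on the bench where it is.

Things in the scene. Friction and masses are not known exactly. Their poses are not given: they have to be found in the camera images.
- shaker: Orbital shaker fixed to the bench; origin on the bench under the middle of the deck. Flat mid-grey deck 280 (x) by 320 (y) by 10 mm thick, top 85 mm above the bench, with a lip 8 mm high on the x = -140, x = +140 and y = +160 mm edges; the y = -160 mm edge is open. The part y < +60 mm is bare and carries the fragments; a low tube rack stands on the rest.
- open_edge (a point): Middle of the deck's open edge (no lip), on its top face; axes as the shaker's, the edge runs along x and the tray lies below towards -y.
- clamp_bar (a point): Middle of the top of the aluminium clamp bar over the tube rack (y 70 to 140 mm of the shaker), 145 mm above the bench; axes as the shaker's. The bar is 224 (x) by 34 (y) by 10 mm and lies on two threaded pillars at x = -90 and +90 mm from here, each with a hand screw. Only the two screws are higher than the bar.
- tray: White discard tray, fixed, 260 (x) by 200 (y) by 45 mm high, wall 4 mm, open on top, standing under and beyond the open edge of the deck. Origin: centre of its underside; axes parallel to the shaker's. Its wall nearest the shaker lies 15 mm back under the deck's open edge.
- shard1_mid (a point): Frosty white curved fragment of a broken tube, 22 mm long (its x), 16 mm wide, 8 mm high, 10 g, lying on the deck; this point is its centre.
- shard2_mid (a point): Another such fragment, 18 mm long; its centre.
- shard3_mid (a point): Another such fragment, 20 mm long; its centre.
- scraper_grip (a point): Grey scraper block with a steel sole, standing upright on the bench, about 0.18 kg. Sole and base 130 long (x) by 34 thick (y) by 24 mm high, under a grip ridge 80 (x) by 22 (y) mm on top that reaches 75 mm. This point is in the middle of the ridge, 52 mm above the sole, where it is gripped across its 22 mm; z up. Its long face wipes, sole on the deck.
- screw_wing (a point): Black wing head of the hand screw to start, at one end of the bar, 14 mm prouder than its tight twin at the other end. Wing 46 long (x of this point) by 14 thick (y) by 36 mm high; this point is its centre, on the upright screw axis, 28 mm above the underside of the steel washer (34 mm across, 4 mm thick). Below the wing is a neck 14 mm across and 6 mm long.
- screw_turn (a joint): Turn of that screw in rad, growing clockwise from above (forward, right-hand thread); no stops, zero means nothing. 5 mm a turn. At first its lead rests on the pillar's first thread: turned backward it rises up to 1.5 mm and within the first third of a turn falls 5 mm by its weight (2 N) if free to slide between the fingers. Stays as left (0.02 N m of friction).
- screw_lift (a joint): Height in m of the screw's washer above the clamp bar: 0 when tight, about 0.014 at the start, 0.015 just before it drops, 0.010 after the drop, about 0.005 one turn farther forward. The screw is captive: it cannot be lifted beyond 0.026. Its thread has 0.6 mm of play.
- pot: Bystander: white sample pot with blue lid, 60 mm across, 65 mm high; origin at the middle of its foot.
- amber: Bystander: amber bottle, 60 mm across, 130 mm high; origin at the middle of its foot.
- cryobox: Bystander: white card freezer box, 134 by 134 by 52 mm high; origin at the middle of its underside.
- vial: Bystander: amber vial with white cap, 28 mm across, 50 mm high; origin at the middle of its foot.

How it is judged (in metres and radians):
On the way, in this order (a step that is already met when the one before it is completed fails the run):
1. the scraper is held with its sole down on the bare deck (contact force between the fingers and scraper above 1 N and z of scraper_grip in the frame of shaker between 0.125 and 0.147 m and y of scraper_grip in the frame of shaker between -0.175 and 0.06 m and x of scraper_grip in the frame of shaker between -0.13 and 0.13 m), for 0.1 s.
2. all three fragments lie in the discard tray (x of shard1_mid in the frame of tray between -0.128 and 0.128 m and y of shard1_mid in the frame of tray between -0.098 and 0.098 m and z of each of shard1_mid, shard2_mid, shard3_mid in the frame of tray below 0.045 m and x of shard2_mid in the frame of tray between -0.128 and 0.128 m and y of shard2_mid in the frame of tray between -0.098 and 0.098 m and x of shard3_mid in the frame of tray between -0.128 and 0.128 m and y of shard3_mid in the frame of tray between -0.098 and 0.098 m), for 0.2 s.
3. the scraper stands upright on the bench, let go, outside the tray (height (world z) of scraper_grip below 0.06 m and angle between scraper_grip's own z axis and vertical below 0.25 rad and linear speed of scraper below 0.03 m/s and contact force between the fingers and scraper below 0.3 N and (y of scraper_grip in the frame of tray above 0.105 m or y of scraper_grip in the frame of tray below -0.105 m or x of scraper_grip in the frame of tray above 0.135 m or x of scraper_grip in the frame of tray below -0.135 m)), for 0.2 s.
4. the screw has been turned backward until it dropped off the thread start (value of joint screw_turn below 0.3 rad and value of joint screw_lift below 0.0128 m), for 0.1 s.
At the end, for the whole second after the job is handed in: The fingers grip the wing head (at least 2 N) and it is still, 0.75 to 1.22 turns forward of the thread start and engaged (washer 2 to 8.5 mm above the bar); all three fragments lie in the tray; the scraper stands upright on the bench, released, outside the tray (all of step 2 and all of step 3 and value of joint screw_turn between 4.7 and 7.7 rad and value of joint screw_lift between 0.002 and 0.0085 m and contact force between the fingers and screw_turn above 2 N and velocity of joint screw_turn between -0.1 and 0.1 rad/s); the arm keeps its last pose, push and grip.
It fails at once if a finger touches a fragment (contact force between the fingers and shard1 above 0.5 N or contact force between the fingers and shard2 above 0.5 N or contact force between the fingers and shard3 above 0.5 N).
It fails at once if another thing on the bench is disturbed (moved more than 30 mm) (distance of any of pot, amber, cryobox, vial from where it was at the start of the episode above 0.03 m).
It also fails if it takes over 72 s, if anything falls off the work surface, if the arm or the gripper's body presses on something with over 40 N, if the wrist force passes 120 N, or if a joint passes its speed limit or range.

## Working session

There is one attempt and no reset: what is moved stays moved. The work goes in short steps, Python scripts to look and compute and a tool call to move; the robot and the scene stay as the last step left them, time stands still between calls to the robot, and variables do not carry over. Pictures are saved under pics/ and viewed, and the job is handed in when it is done.

Besides the shell and the picture viewer there is one more tool, called after "Request:" as a command line: name --pt "numbers of a row" for each row, then --argument value for the rest. apply_moves: Moves the arm, as the interface text tells. Its arguments: {"type":"object","properties":{"travel":{"type":"array","items":{"type":"array","items":{"type":"number"}}},"turn":{"type":"array","items":{"type":"number"}},"fingers":{"type":"array","items":{"type":"number"}},"grip_force":{"type":"number"}},"required":["travel","turn","fingers"]}

```bash
mkdir -p pics
cat > h.py <<'E'
import numpy as np, cv2
from plant import state, viewer, job, spotter
def snap(n,f):
    s=state(); im=viewer.snapshot(n); cv2.imwrite('pics/'+f,im); return s
def w(n,p,s=None):
    c=viewer.camera_params(n); p=np.append(p,1)
    if n=='wrist':
        q=(np.array(c['hand_eye'])@p)[:3]; return np.array(s['position'])+np.array(s['eef_rot'])@q
    return (np.array(c['world_from_camera'])@p)[:3]
def px(n,P):
    c=viewer.camera_params(n); q=np.linalg.inv(c['world_from_camera'])@np.append(P,1); u=np.array(c['mtx'])@q[:3]; return u[:2]/u[2]
E
python3 - <<'E'
from h import *
np.set_printoptions(precision=4,suppress=True)
print(state())
for n in ['scene','side']:
    s=snap(n,n+'0.png')
    for t in ['shaker','open_edge','clamp_bar','tray','shard1_mid','scraper_grip','screw_wing','pot','amber','cryobox','vial']:
        for r in spotter.landmark_of(n,t)[:4]: print(n,t,round(r['p'],2),w(n,r['position']))
print(state()['time'])
E
```

```text
{'time': 0.0, 'qpos': array([-78.9136,  10.4003,  92.1304,  -0.0005,  77.5682, -11.8209]), 'qd': array([-0.0721,  0.0803,  0.1128,  0.1001, -0.0686,  0.0002]), 'joint_torque': array([ -0.0009, -43.3872, -34.1849,   0.0702,   0.0385,  -0.0001]), 'position': array([ 0.2237, -0.5291,  0.2378]), 'eef_rot': array([[ 0.9211,  0.3892, -0.0003],
       [ 0.3892, -0.9211,  0.0017],
       [ 0.0003, -0.0017, -1.    ]]), 'ft_force': array([0.9985, 0.408 , 0.2114]), 'ft_torque': array([ 0.007 ,  0.0489, -0.0139]), 'grip_width': 1.0017496952742895}
scene shaker 0.79 [0.538  0.0905 0.0015]
scene open_edge 0.77 [ 0.5096 -0.0655  0.082 ]
scene open_edge 0.49 [ 0.2844 -0.3783  0.0037]
scene clamp_bar 0.78 [0.5667 0.1905 0.1444]
scene tray 0.84 [ 0.4924 -0.1502  0.0008]
scene shard1_mid 0.59 [0.5355 0.0372 0.0853]
scene scraper_grip 0.69 [ 0.5365  0.0921 -0.0011]
scene scraper_grip 0.56 [0.5832 0.3404 0.0529]
scene screw_wing 0.46 [0.4735 0.2078 0.183 ]
scene pot 0.97 [0.7091 0.3402 0.0017]
scene amber 0.8 [ 0.4023 -0.2846 -0.0022]
scene cryobox 0.82 [ 0.2849 -0.3804  0.0019]
scene vial 0.54 [ 0.5662  0.4548 -0.0001]
side shaker 0.62 [0.542  0.0863 0.0004]
side open_edge 0.77 [ 0.5095 -0.0731  0.0894]
side clamp_bar 0.73 [0.5613 0.1884 0.1488]
side tray 0.69 [ 0.4923 -0.1537 -0.0018]
side scraper_grip 0.59 [0.5744 0.3402 0.0557]
side screw_wing 0.78 [0.4747 0.2061 0.1867]
side pot 0.62 [ 0.7099  0.333  -0.0004]
side pot 0.36 [0.539  0.0828 0.0032]
side amber 0.9 [ 0.4062 -0.287   0.0012]
side cryobox 0.97 [ 0.2805 -0.3825 -0.0004]
side vial 0.7 [0.5643 0.4516 0.0006]
1.2
```

View pics/scene0.png

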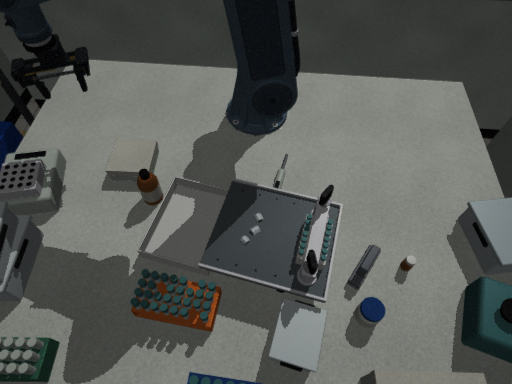

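View pics/side0.png

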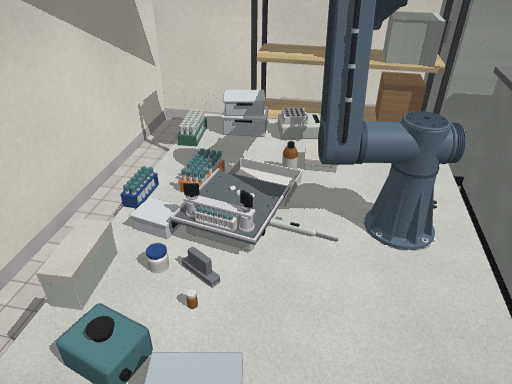

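```bash
cat >> h.py <<'E'
def ray(n,uv,z):
    c=viewer.camera_params(n); M=np.array(c['world_from_camera']); d=M[:3,:3]@np.linalg.solve(np.array(c['mtx']),[uv[0],uv[1],1.]); o=M[:3,3]
    return o+d*(z-o[2])/d[2]
E
python3 - <<'E'
from h import *
np.set_printoptions(precision=4,suppress=True)
im=cv2.imread('pics/scene0.png')
v=cv2.resize(im[160:310,190:420],None,fx=3.4,fy=3.4,interpolation=cv2.INTER_CUBIC);cv2.imwrite('pics/z0.png',v)
im=cv2.imread('pics/side0.png')
v=cv2.resize(im[150:320,130:320],None,fx=3.5,fy=3.5,interpolation=cv2.INTER_CUBIC);cv2.imwrite('pics/z1.png',v)
viewer.snapshot('scene')
for t,z in [('shard1_mid',.089),('scraper_grip',.06)]:
    for r in spotter.cut_out('scene',t)[:4]:
        m=r['region'].astype(np.uint8)
        rc=cv2.minAreaRect(cv2.findNonZero(m)); print(t,r['p'],m.sum(),rc, ray('scene',rc[0],z)); 
for t in ['shard2_mid','shard3_mid']:
    for r in spotter.landmark_of('scene',t)[:3]: print(t,r['p'],w('scene',r['position']))
# deck corners candidates from yaw
o=np.array([0.540,0.089]);a=np.radians(-11);R=np.array([[np.cos(a),-np.sin(a)],[np.sin(a),np.cos(a)]])
for p in [(-140,-160,85),(140,-160,85),(140,160,93),(-140,160,93)]:
    P=np.append(o+R@np.array(p[:2])/1e3,p[2]/1e3); q=px('scene',P); print(p,q,(q-[190,160])*3.4, (px('side',P)-[130,150])*3.5)
E
```

```text
scraper_grip 0.79 615 ((363.5279235839844, 265.9505615234375), (14.118258476257324, 47.01039505004883), 29.47588539123535) [0.5995 0.3255 0.06  ]
shard2_mid 0.58 [0.568  0.0144 0.093 ]
shard3_mid 0.5 [0.4937 0.0479 0.0896]
shard3_mid 0.22 [0.563  0.1879 0.1437]
(-140, -160, 85) [231.8953 178.7715] [142.4441  63.8232] [558.9401 127.8695]
(140, -160, 85) [197.8835 265.6928] [ 26.8039 359.3555] [304.3258  71.0004]
(140, 160, 93) [325.6468 300.0883] [461.199  476.3003] [137.1364 236.2099]
(-140, 160, 93) [342.1853 203.1839] [517.43   146.8252] [435.4227 318.6903]
```

View pics/z0.png

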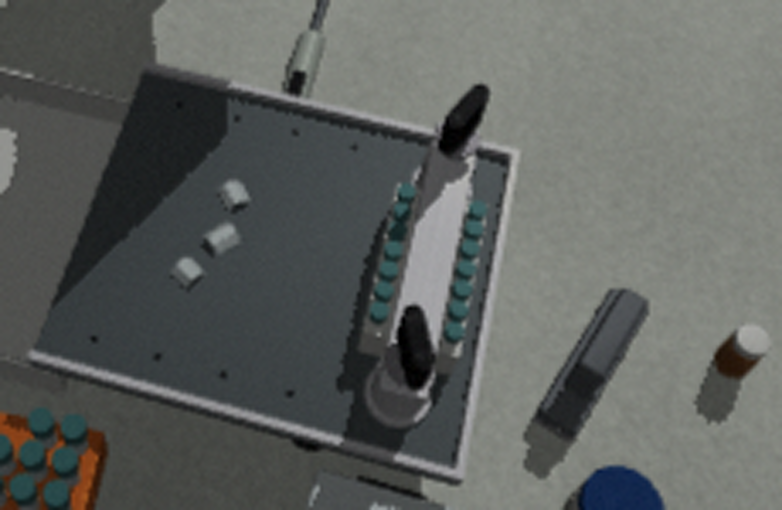

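View pics/z1.png

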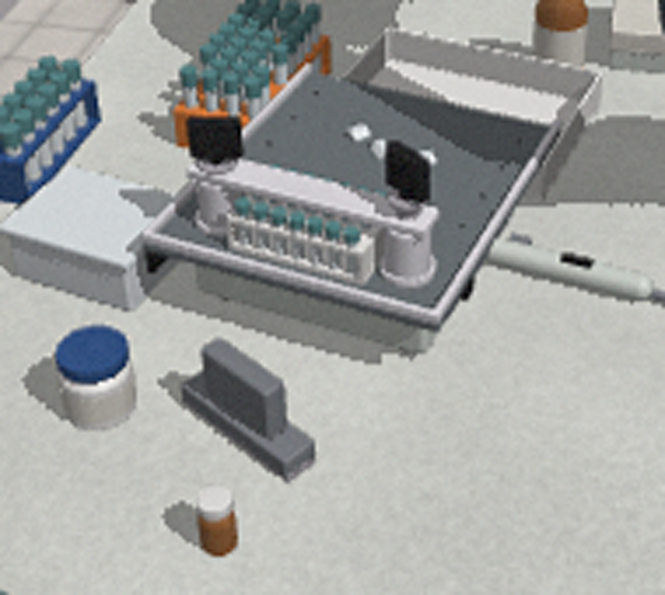

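Run:
```python
from h import *
from scipy.optimize import least_squares
np.set_printoptions(precision=4,suppress=True)
f=lambda u:np.array(u)/3.4+[190,160]
C=[(-140,-160,93),(140,-160,93),(140,160,93),(-140,160,93)];U=[(147,68),(31,353),(461,481),(518,149)]
def P(x,p):
    c,s=np.cos(x[2]),np.sin(x[2]);return np.array([x[0]+(c*p[0]-s*p[1])/1e3,x[1]+(s*p[0]+c*p[1])/1e3,p[2]/1e3])
def res(x): return np.concatenate([px('scene',P(x,p))-f(u) for p,u in zip(C,U)])
r=least_squares(res,[.54,.089,-.19]);print(r.x,np.degrees(r.x[2]),r.fun)
x=r.x;c,s=np.cos(x[2]),np.sin(x[2]);R=np.array([[c,-s],[s,c]])
for u in [(234,194),(221,239),(187,271)]:
    q=ray('scene',f(u),.09);print('shard',q,R.T@(q[:2]-x[:2]))
print('open',P(x,(0,-160,85)),'scr',P(x,(-90,105,187)),'clamp',P(x,(0,105,145)))
for u,z in [((540,412),.024),((571,437),.024),((648,300),.024),((625,289),.024),((583,348),.075),((628,372),.075)]: print(u,ray('scene',f(u),z))
```

```text
[ 0.5423  0.0911 -0.197 ] -11.28937712263942 [-0.4799 -2.3397 -1.0609  1.1762  0.6523 -0.0934  0.8764  0.4113]
shard [0.4963 0.0465 0.09  ] [-0.0363 -0.0528]
shard [0.5374 0.0394 0.09  ] [ 0.0053 -0.0517]
shard [0.5672 0.0158 0.09  ] [ 0.0392 -0.069 ]
open [ 0.5109 -0.0658  0.085 ] scr [0.4746 0.2117 0.187 ] clamp [0.5628 0.1941 0.145 ]
(540, 412) [0.6299 0.2944 0.024 ]
(571, 437) [0.6476 0.3166 0.024 ]
(648, 300) [0.5268 0.3882 0.024 ]
(625, 289) [0.5185 0.3705 0.024 ]
(583, 348) [0.5967 0.3166 0.075 ]
(628, 372) [0.6129 0.3482 0.075 ]
```

```bash
cat >> h.py <<'E'
def plan(wps,s=None,vmax=.0405,tmax=7.0,start=None):
    """wps: list of (x,y,z,yawdeg or None). prints calls of 5 rows"""
    s=s or state(); p=np.array(s['position']); R=np.array(s['eef_rot']); yaw=np.degrees(np.arctan2(R[1,0],R[0,0]))
    if start is not None: p=np.array(start[:3]);yaw=start[3]
    rows=[]
    for x in wps:
        t=np.array(x[:3]); d=t-p; dy=0 if x[3] is None else x[3]-yaw
        n=max(1,int(np.ceil(max(np.linalg.norm(d)/vmax,abs(dy)/tmax))))
        for i in range(1,n+1): rows.append((p+d*i/n,yaw+dy*i/n))
        p=t;yaw+=dy
    p,yaw=(np.array(s['position']),np.degrees(np.arctan2(R[1,0],R[0,0]))) if start is None else (np.array(start[:3]),start[3])
    for k in range(0,len(rows),5):
        a=np.radians(yaw);B=np.array([[np.cos(a),np.sin(a),0],[np.sin(a),-np.cos(a),0],[0,0,-1]])
        c=rows[k:k+5]
        print('travel',[[round(float(v),4) for v in B.T@(q-p)] for q,_ in c],'turn',[round(float(-np.radians(y-yaw)),4) for _,y in c],'->',np.round(c[-1][0],4),round(c[-1][1],1))
        p,yaw=c[-1]
    print('rows',len(rows))
E
python3 - <<'E'
from h import *
plan([(0.30,-.35,.29,None),(0.53,.25,.29,140),(0.579,0.341,.25,147.7)])
plan([(0.38,-.15,.29,80),(0.579,0.341,.26,147.7)])
E
```

```text
travel [[0.028, -0.0272, -0.0103], [0.056, -0.0543, -0.0205], [0.0841, -0.0815, -0.0308], [0.1121, -0.1087, -0.041], [0.1401, -0.1358, -0.0513]] turn [-0.0, -0.0, -0.0, -0.0, -0.0] -> [ 0.3  -0.35  0.29] 22.9
travel [[0.0262, -0.0272, 0.0], [0.0524, -0.0545, 0.0], [0.0786, -0.0817, 0.0], [0.1048, -0.109, 0.0], [0.131, -0.1362, 0.0]] turn [-0.1202, -0.2404, -0.3606, -0.4809, -0.6011] -> [ 0.3676 -0.1735  0.29  ] 57.3
travel [[0.037, -0.0077, 0.0], [0.074, -0.0153, 0.0], [0.111, -0.023, 0.0], [0.1481, -0.0306, 0.0], [0.1851, -0.0383, 0.0]] turn [-0.1202, -0.2404, -0.3606, -0.4809, -0.6011] -> [0.4353 0.0029 0.29  ] 91.8
travel [[0.0349, 0.0146, 0.0], [0.0697, 0.0292, 0.0], [0.1046, 0.0439, 0.0], [0.1394, 0.0585, 0.0], [0.1743, 0.0731, 0.0]] turn [-0.1202, -0.2404, -0.3606, -0.4809, -0.6011] -> [0.5029 0.1794 0.29  ] 126.2
travel [[0.0205, 0.0318, 0.0], [0.041, 0.0635, 0.0], [0.0558, 0.0946, 0.0133], [0.0706, 0.1257, 0.0267], [0.0854, 0.1568, 0.04]] turn [-0.1202, -0.2404, -0.2852, -0.33, -0.3748] -> [0.579 0.341 0.25 ] 147.7
rows 25
travel [[0.0265, -0.0263, -0.0047], [0.053, -0.0525, 
[... 373 characters left out ...]
 [ 0.3658 -0.1845  0.2853] 74.8
travel [[0.037, 0.0047, -0.0047], [0.0746, 0.0092, -0.0025], [0.1122, 0.0137, -0.0004], [0.1497, 0.0182, 0.0018], [0.1873, 0.0228, 0.0039]] turn [-0.0906, -0.175, -0.2594, -0.3438, -0.4282] -> [ 0.4369 -0.0097  0.2814] 99.3
travel [[0.0323, 0.0197, 0.0021], [0.0646, 0.0394, 0.0043], [0.0969, 0.0592, 0.0064], [0.1292, 0.0789, 0.0086], [0.1615, 0.0986, 0.0107]] turn [-0.0844, -0.1688, -0.2532, -0.3376, -0.422] -> [0.5079 0.1656 0.2707] 123.5
travel [[0.0214, 0.0312, 0.0021], [0.0428, 0.0624, 0.0043], [0.0642, 0.0937, 0.0064], [0.0856, 0.1249, 0.0086], [0.1069, 0.1561, 0.0107]] turn [-0.0844, -0.1688, -0.2532, -0.3376, -0.422] -> [0.579 0.341 0.26 ] 147.7
rows 25
```

Request:
apply_moves --pt "0.0265 -0.026 -0.005" --pt "0.053 -0.0525 -0.009" --pt "0.0795 -0.079 -0.014" --pt "0.106 -0.105 -0.019" --pt "0.1325 -0.131 -0.023" --turn '[-0.09, -0.18, -0.27, -0.36, -0.453]' --fingers '[1, 1, 1, 1, 1]'

```text
time: 1.87
position: [0.2952, -0.3559, 0.262]
eef_rot: [[0.655, 0.756, 0.0], [0.756, -0.655, -0.0], [-0.0, 0.0, -1.0]]
ft_force: [1.0, -0.0, 1.1]
grip_width: 0.998
```

Request:
apply_moves --pt "0.0355 -0.012 -0.005" --pt "0.0705 -0.024 -0.009" --pt "0.106 -0.036 -0.014" --pt "0.1415 -0.048 -0.019" --pt "0.1765 -0.06 -0.023" --turn '[-0.09, -0.18, -0.27, -0.36, -0.453]' --fingers '[1, 1, 1, 1, 1]'

```text
time: 2.28
position: [0.3662, -0.1834, 0.2854]
eef_rot: [[0.258, 0.966, 0.001], [0.966, -0.258, -0.001], [-0.001, 0.001, -1.0]]
ft_force: [1.7, -0.1, -0.2]
grip_width: 0.999
```

Request:
apply_moves --pt "0.037 0.0045 -0.005" --pt "0.0745 0.009 -0.003" --pt "0.112 0.0135 0" --pt "0.1495 0.018 0.002" --pt "0.187 0.023 0.004" --turn '[-0.09, -0.175, -0.26, -0.344, -0.428]' --fingers '[1, 1, 1, 1, 1]'

```text
time: 2.7
position: [0.4373, -0.0086, 0.281]
eef_rot: [[-0.166, 0.986, 0.001], [0.986, 0.166, -0.0], [-0.001, 0.001, -1.0]]
ft_force: [0.0, -0.9, 0.5]
grip_width: 1.002
```

Request:
apply_moves --pt "0.0325 0.02 0.002" --pt "0.0645 0.0395 0.004" --pt "0.097 0.059 0.006" --pt "0.129 0.079 0.009" --pt "0.1615 0.0985 0.011" --turn '[-0.084, -0.169, -0.253, -0.338, -0.422]' --fingers '[1, 1, 1, 1, 1]'

```text
time: 3.12
position: [0.5083, 0.1668, 0.2696]
eef_rot: [[-0.556, 0.831, 0.0], [0.831, 0.556, -0.0], [-0.0, 0.0, -1.0]]
ft_force: [-0.7, 0.7, -0.1]
grip_width: 1.0
```

Request:
apply_moves --pt "0.0215 0.031 0.002" --pt "0.043 0.0625 0.004" --pt "0.064 0.0935 0.006" --pt "0.0855 0.125 0.009" --pt "0.107 0.156 0.011" --turn '[-0.084, -0.169, -0.253, -0.338, -0.422]' --fingers '[1, 1, 1, 1, 1]'

```text
time: 3.53
position: [0.5793, 0.3421, 0.2583]
eef_rot: [[-0.848, 0.531, -0.0], [0.531, 0.848, -0.0], [0.0, -0.0, -1.0]]
ft_force: [1.2, -1.7, 0.6]
grip_width: 1.002
```

Run:
```python
from h import *
np.set_printoptions(precision=4,suppress=True)
s=snap('wrist','w1.png');print(s['time'],s['position'],s['eef_rot'],s['qpos'])
for r in spotter.landmark_of('wrist','scraper_grip')[:3]: print(r['p'],w('wrist',r['position'],s))
for r in spotter.cut_out('wrist','scraper_grip')[:2]:
    m=r['region'].astype(np.uint8); print(r['p'],m.sum(),cv2.minAreaRect(cv2.findNonZero(m)))
s=state();print(s['time'],s['position'])
print(viewer.camera_params('wrist'))
```

```text
3.5333 [0.5793 0.3421 0.2583] [[-0.8476  0.5307 -0.0002]
 [ 0.5307  0.8476 -0.0001]
 [ 0.0001 -0.0002 -1.    ]] [ 20.4808  21.8379  75.4887  -0.0033  82.6855 -37.4682]
0.77 [0.5832 0.3345 0.0537]
0.7 2401 ((253.1712646484375, 160.97052001953125), (26.820636749267578, 94.2076416015625), 0.7252242565155029)
3.6833 [0.5786 0.3422 0.2568]
{'mtx': array([[284.2441,   0.    , 256.6538],
       [  0.    , 284.2441, 189.8543],
       [  0.    ,   0.    ,   1.    ]]), 'hand_eye': array([[ 0.0014, -0.9618, -0.2737,  0.0701],
       [ 1.    ,  0.0011,  0.0012, -0.0007],
       [-0.0008, -0.2737,  0.9618, -0.1475],
       [ 0.    ,  0.    ,  0.    ,  1.    ]])}
```

View pics/w1.png

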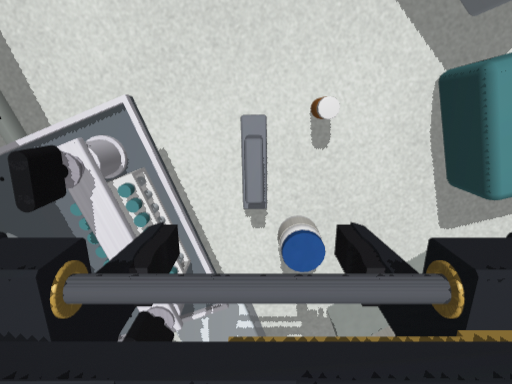

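```bash
cat >> h.py <<'E'
def wray(uv,z,s):
    c=viewer.camera_params('wrist'); d=np.array(c['hand_eye'])[:3,:3]@np.linalg.solve(np.array(c['mtx']),[uv[0],uv[1],1.]); R=np.array(s['eef_rot'])
    d=R@d; o=np.array(s['position'])+R@np.array(c['hand_eye'])[:3,3]; return o+d*(z-o[2])/d[2]
E
python3 - <<'E'
from h import *
np.set_printoptions(precision=4,suppress=True)
im=cv2.imread('pics/w1.png');cv2.imwrite('pics/w1z.png',cv2.resize(im[100:225,200:310],None,fx=4.6,fy=4.6,interpolation=cv2.INTER_CUBIC))
s=dict(position=[0.5793,0.3421,0.2583],eef_rot=[[-0.8476,0.5307,0],[0.5307,0.8476,0],[0,0,-1]])
for u in [(246,137),(262,137),(263,207),(245,207)]: print(wray(u,.075,s))
for u in [(242,116),(266,115)]: print(wray(u,.024,s))
E
```

```text
[0.5395 0.3522 0.075 ]
[0.5492 0.3678 0.075 ]
[0.6223 0.3241 0.075 ]
[0.6105 0.3053 0.075 ]
[0.5171 0.3582 0.024 ]
[0.5325 0.3853 0.024 ]
```

View pics/w1z.png

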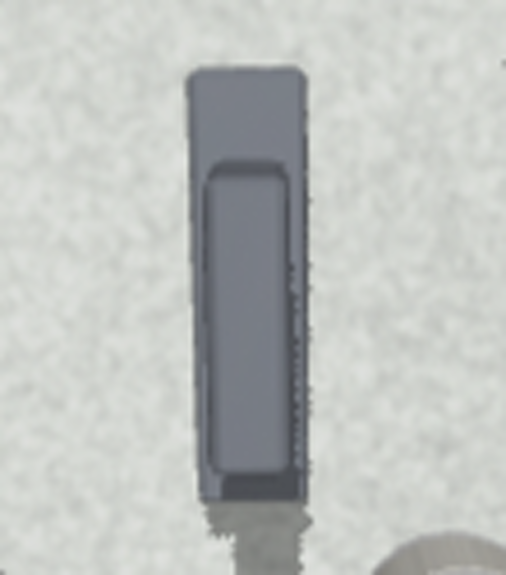

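Run:
```python
from h import *
np.set_printoptions(precision=4,suppress=True)
s=dict(position=[0.5793,0.3421,0.2583],eef_rot=[[-0.8476,0.5307,0],[0.5307,0.8476,0],[0,0,-1]])
a=wray((253.9,138.5),.075,s);b=wray((254.5,202),.075,s);c=wray((254.2,170.3),.075,s);print(a,b,(a+b)/2,np.linalg.norm(a-b),np.degrees(np.arctan2(*(a-b)[[1,0]])))
print(state()['position'])
t=(a+b)/2
plan([(t[0],t[1],.033,147.7)])
```

```text
[0.5457 0.359  0.075 ] [0.6112 0.3187 0.075 ] [0.5785 0.3388 0.075 ] 0.0769151028466966 148.422211358097
[0.5786 0.3422 0.2568]
travel [[-0.0003, -0.0005, 0.0373], [-0.0006, -0.001, 0.0746], [-0.0009, -0.0015, 0.1119], [-0.0011, -0.002, 0.1492], [-0.0014, -0.0024, 0.1865]] turn [0.0005, 0.001, 0.0015, 0.002, 0.0025] -> [0.5785 0.3394 0.0703] 147.7
travel [[-0.0003, -0.0005, 0.0373]] turn [0.0005] -> [0.5785 0.3388 0.033 ] 147.7
rows 6
```

Request:
apply_moves --pt "0 -0.0005 0.04" --pt "-0.0005 -0.001 0.08" --pt "-0.001 -0.0015 0.12" --pt "-0.001 -0.002 0.16" --pt "-0.001 -0.0025 0.19" --turn '[-0.002, -0.004, -0.006, -0.008, -0.01]' --fingers '[1, 1, 0.8, 0.6, 0.5]'

```text
time: 4.1
position: [0.5769, 0.3355, 0.0659]
eef_rot: [[-0.849, 0.528, -0.003], [0.528, 0.849, -0.001], [0.001, -0.002, -1.0]]
ft_force: [-0.6, -0.1, 0.1]
grip_width: 0.797
```

Request:
apply_moves --pt "0 0 0.025" --pt "0 -0.0005 0.033" --turn '[0, 0]' --fingers '[0.5, 0.5]'

```text
time: 4.27
position: [0.5752, 0.3346, 0.0314]
eef_rot: [[-0.849, 0.528, -0.007], [0.528, 0.849, -0.003], [0.004, -0.006, -1.0]]
ft_force: [-0.7, 0.6, 0.5]
grip_width: 0.646
```

Request:
apply_moves --pt "0 0 0" --pt "0 0 0" --pt "0 0 0" --pt "0 0 0" --pt "0 0 0" --turn '[0, 0, 0, 0, 0]' --fingers '[0, 0, 0, 0, 0]' --grip_force 40

```text
time: 4.68
position: [0.5795, 0.3375, 0.038]
eef_rot: [[-0.851, 0.526, 0.003], [0.526, 0.851, 0.001], [-0.002, 0.003, -1.0]]
ft_force: [-0.2, 0.4, -0.5]
grip_width: 0.267
```

Request:
apply_moves --pt "0 0 -0.04" --pt "0 0 -0.08" --pt "0 0 -0.12" --pt "0 0 -0.16" --pt "0 0 -0.2" --turn '[0, 0, 0, 0, 0]' --fingers '[0, 0, 0, 0, 0]'

```text
time: 5.1
position: [0.5779, 0.3371, 0.2385]
eef_rot: [[-0.851, 0.526, 0.001], [0.526, 0.851, 0.0], [-0.001, 0.001, -1.0]]
ft_force: [0.2, 0.1, -1.3]
grip_width: 0.248
```

Run:
```python
from h import *
np.set_printoptions(precision=4,suppress=True)
s=state();print(s['time'],s['position'],s['eef_rot'][:,0],s['ft_force'],s['grip_width'])
s=snap('wrist','w2.png')
s=state();print(s['time'],s['position'],s['eef_rot'],s['ft_force'],s['grip_width'])
plan([(.579,.31,.27,None),(.5443,.0958,.27,168.7),(.5443,.0958,.14,168.7)])
```

```text
5.1 [0.5779 0.3371 0.2385] [-0.8506  0.5257 -0.0006] [ 0.1858  0.0717 -1.276 ] 0.248144733772128
5.15 [0.5817 0.3386 0.2491] [[-0.8507  0.5255  0.0141]
 [ 0.5256  0.8507  0.0052]
 [-0.0092  0.0118 -0.9999]] [2.0884 1.1538 4.9839] 0.2425207712967974
travel [[-0.0128, -0.0258, -0.0209], [-0.0266, -0.0592, -0.0209], [-0.0404, -0.0926, -0.0209], [-0.0543, -0.126, -0.0209], [-0.0681, -0.1594, -0.0209]] turn [-0.0, -0.0594, -0.1187, -0.1781, -0.2375] -> [0.5559 0.1672 0.27  ] 161.9
travel [[-0.0056, -0.0357, 0.0], [-0.0112, -0.0715, 0.0], [-0.0112, -0.0715, 0.0325], [-0.0112, -0.0715, 0.065], [-0.0112, -0.0715, 0.0975]] turn [-0.0594, -0.1187, -0.1187, -0.1187, -0.1187] -> [0.5443 0.0958 0.1725] 168.7
travel [[0.0, 0.0, 0.0325]] turn [-0.0] -> [0.5443 0.0958 0.14  ] 168.7
rows 11
```

View pics/w2.png

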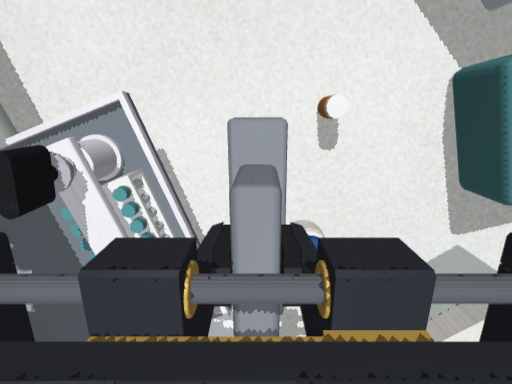

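Request:
apply_moves --pt "-0.003 -0.006 -0.036" --pt "-0.016 -0.04 -0.036" --pt "-0.03 -0.075 -0.036" --pt "-0.047 -0.112 -0.036" --pt "-0.065 -0.15 -0.036" --turn '[0, -0.06, -0.12, -0.18, -0.24]' --fingers '[0, 0, 0, 0, 0]'

```text
time: 5.57
position: [0.5539, 0.1747, 0.2724]
eef_rot: [[-0.953, 0.304, 0.001], [0.304, 0.953, 0.0], [-0.001, 0.001, -1.0]]
ft_force: [0.1, 0.9, -0.6]
grip_width: 0.245
```

Request:
apply_moves --pt "-0.006 -0.038 0" --pt "-0.012 -0.075 0" --pt "-0.012 -0.078 0" --pt "-0.012 -0.078 0" --turn '[-0.06, -0.118, -0.118, -0.118]' --fingers '[0, 0, 0, 0]'

```text
time: 5.9
position: [0.5419, 0.0958, 0.2724]
eef_rot: [[-0.98, 0.199, 0.001], [0.199, 0.98, -0.0], [-0.001, 0.0, -1.0]]
ft_force: [0.9, 0.7, -1.8]
grip_width: 0.246
```

Run:
```python
from h import *
np.set_printoptions(precision=4,suppress=True)
s=state();print(s['time'],s['position'],np.degrees(np.arctan2(s['eef_rot'][1,0],s['eef_rot'][0,0])),s['ft_force'],s['grip_width'])
s=snap('scene','s2.png')
im=cv2.imread('pics/s2.png');cv2.imwrite('pics/s2z.png',cv2.resize(im[130:310,190:420],None,fx=3.3,fy=3.3,interpolation=cv2.INTER_CUBIC))
s=state();print(s['time'],s['position'],s['eef_rot'],s['qpos'])
plan([(.5443,.0958,.14,168.7)])
```

```text
5.9 [0.5419 0.0958 0.2724] 168.5441557045737 [ 0.8931  0.744  -1.8446] 0.24614979629423134
5.95 [0.5421 0.0973 0.2723] [[-0.9804  0.1972  0.0013]
 [ 0.1972  0.9804  0.0004]
 [-0.0012  0.0007 -1.    ]] [ -2.1931   5.6369  93.4478   0.0289  80.8437 -80.8237]
travel [[-0.0006, -0.0003, 0.0331], [-0.0012, -0.0005, 0.0662], [-0.0018, -0.0008, 0.0993], [-0.0025, -0.001, 0.1323]] turn [-0.0003, -0.0006, -0.001, -0.0013] -> [0.5443 0.0958 0.14  ] 168.7
rows 4
```

View pics/s2z.png

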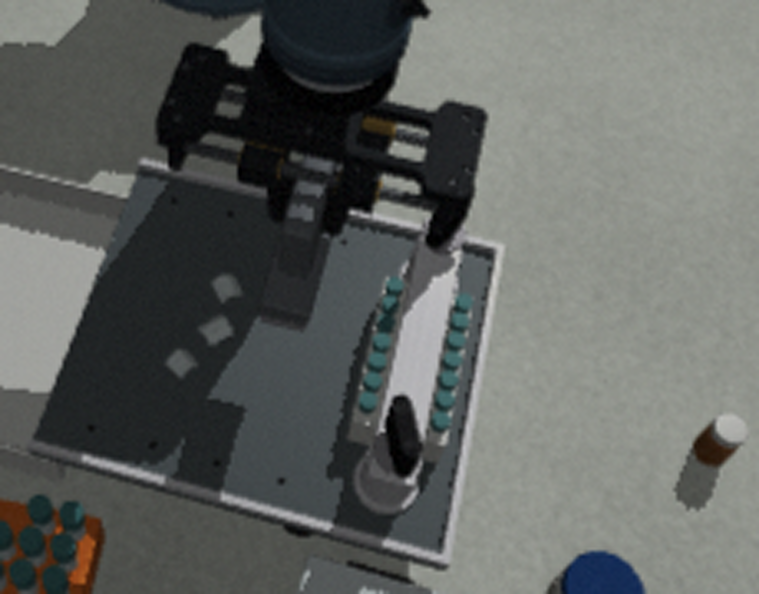

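Request:
apply_moves --pt "-0.0005 0 0.033" --pt "-0.001 -0.0005 0.066" --pt "-0.002 -0.001 0.099" --pt "-0.0025 -0.001 0.132" --pt "-0.0025 -0.001 0.14" --turn '[0, 0, 0, 0, 0]' --fingers '[0, 0, 0, 0, 0]'

```text
time: 6.37
position: [0.5408, 0.0981, 0.1264]
eef_rot: [[-0.981, 0.193, -0.008], [0.193, 0.981, 0.001], [0.008, -0.001, -1.0]]
ft_force: [-1.4, 0.1, -1.6]
grip_width: 0.248
```

Request:
apply_moves --pt "0 0 0.003" --pt "0 0 0.006" --pt "0 0 0.008" --turn '[0, 0, 0]' --fingers '[0, 0, 0]'

```text
time: 6.62
position: [0.5458, 0.0969, 0.1256]
eef_rot: [[-0.981, 0.194, 0.003], [0.194, 0.981, -0.0], [-0.003, 0.001, -1.0]]
ft_force: [1.0, -0.2, -1.4]
grip_width: 0.246
```

Run:
```python
from h import *
np.set_printoptions(precision=4,suppress=True)
s=snap('side','d2.png')
im=cv2.imread('pics/d2.png');cv2.imwrite('pics/d2z.png',cv2.resize(im[100:270,170:330],None,fx=3.4,fy=3.4,interpolation=cv2.INTER_CUBIC))
s=state();print(s['time'],s['position'],s['eef_rot'],s['ft_force'])
```

```text
6.6667 [0.5456 0.0967 0.1253] [[-0.981   0.194   0.0031]
 [ 0.194   0.981  -0.    ]
 [-0.0031  0.0006 -1.    ]] [ 0.1921  0.2829 -1.5848]
```

View pics/d2z.png

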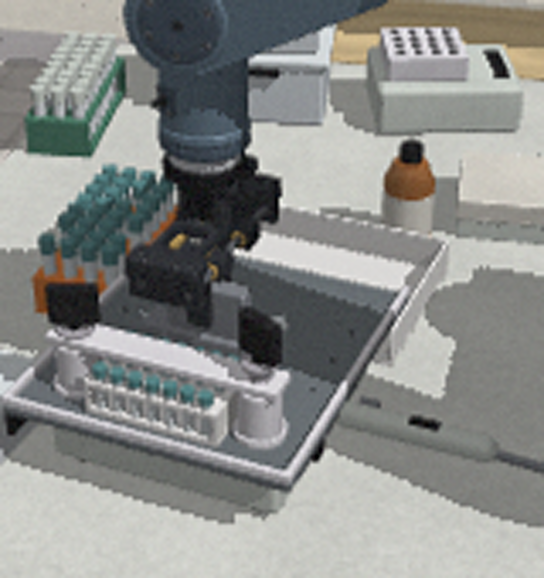

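Request:
apply_moves --pt "0 0 0.001" --pt "0 0 0.002" --pt "0 0 0.003" --turn '[0, 0, 0]' --fingers '[0, 0, 0]'

```text
time: 6.92
position: [0.5457, 0.0967, 0.1235]
eef_rot: [[-0.981, 0.194, 0.003], [0.194, 0.981, 0.001], [-0.003, 0.001, -1.0]]
ft_force: [-5.4, 3.0, 13.2]
grip_width: 0.243
```

Request:
apply_moves --pt "0 0 0.001" --pt "0 0 0.001" --turn '[0, 0]' --fingers '[0, 0]'

```text
time: 7.08
position: [0.5459, 0.0968, 0.1234]
eef_rot: [[-0.981, 0.194, 0.004], [0.194, 0.981, 0.001], [-0.004, 0.001, -1.0]]
ft_force: [-6.0, 1.8, 15.6]
grip_width: 0.243
```

Request:
apply_moves --pt "0 -0.008 0" --pt "0 -0.018 0" --pt "0 -0.028 0" --pt "0 -0.038 0" --pt "0 -0.048 0" --turn '[0, 0, 0, 0, 0]' --fingers '[0, 0, 0, 0, 0]'

```text
time: 7.5
position: [0.538, 0.0498, 0.1235]
eef_rot: [[-0.981, 0.195, 0.008], [0.195, 0.981, 0.002], [-0.007, 0.003, -1.0]]
ft_force: [0.6, 5.7, 10.6]
grip_width: 0.243
```

Request:
apply_moves --pt "0 -0.01 0" --pt "0 -0.02 0" --pt "0 -0.03 0" --pt "0 -0.04 0" --pt "0 -0.05 0" --turn '[0, 0, 0, 0, 0]' --fingers '[0, 0, 0, 0, 0]'

```text
time: 7.92
position: [0.5283, 0.0004, 0.1235]
eef_rot: [[-0.981, 0.195, 0.008], [0.195, 0.981, 0.001], [-0.008, 0.002, -1.0]]
ft_force: [1.1, 6.4, 11.8]
grip_width: 0.246
```

Run:
```python
from h import *
np.set_printoptions(precision=4,suppress=True)
s=snap('scene','s3.png')
im=cv2.imread('pics/s3.png');cv2.imwrite('pics/s3z.png',cv2.resize(im[130:310,150:380],None,fx=3.3,fy=3.3,interpolation=cv2.INTER_CUBIC))
s=state();print(s['time'],s['position'],s['eef_rot'][:,0],s['ft_force'])
```

```text
7.9667 [ 0.528  -0.0011  0.1234] [-0.9807  0.1954 -0.0073] [ 0.4285  2.9551 10.5763]
```

View pics/s3z.png

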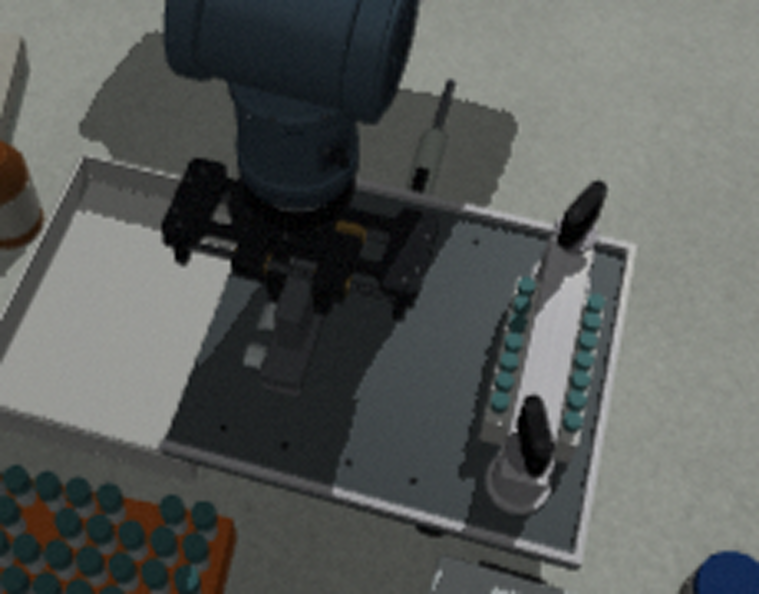

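Request:
apply_moves --pt "0 -0.01 0" --pt "0 -0.02 0" --pt "0 -0.03 0" --pt "0 -0.04 0" --pt "0 -0.05 0" --turn '[0, 0, 0, 0, 0]' --fingers '[0, 0, 0, 0, 0]'

```text
time: 8.38
position: [0.5185, -0.0488, 0.1234]
eef_rot: [[-0.981, 0.195, 0.008], [0.195, 0.981, 0.0], [-0.007, 0.002, -1.0]]
ft_force: [1.3, 6.6, 12.0]
grip_width: 0.246
```

Request:
apply_moves --pt "0 -0.01 0" --pt "0 -0.02 0" --pt "0 -0.027 -0.001" --pt "0 -0.03 -0.001" --pt "0 -0.03 -0.001" --turn '[0, 0, 0, 0, 0]' --fingers '[0, 0, 0, 0, 0]'

```text
time: 8.8
position: [0.5113, -0.0791, 0.1231]
eef_rot: [[-0.981, 0.196, 0.004], [0.196, 0.981, -0.001], [-0.004, 0.0, -1.0]]
ft_force: [-0.5, 1.6, 9.2]
grip_width: 0.246
```

Run:
```python
from h import *
np.set_printoptions(precision=4,suppress=True)
s=snap('scene','s4.png')
im=cv2.imread('pics/s4.png');cv2.imwrite('pics/s4z.png',cv2.resize(im[130:310,120:350],None,fx=3.3,fy=3.3,interpolation=cv2.INTER_CUBIC))
s=snap('side','d4.png')
im=cv2.imread('pics/d4.png');cv2.imwrite('pics/d4z.png',cv2.resize(im[100:270,170:330],None,fx=3.4,fy=3.4,interpolation=cv2.INTER_CUBIC))
s=state();print(s['time'],s['position'],s['eef_rot'][:,0],s['ft_force'])
```

```text
8.9 [ 0.5113 -0.079   0.1231] [-0.9808  0.1951 -0.0043] [-0.5583  1.1148  9.6253]
```

View pics/s4z.png

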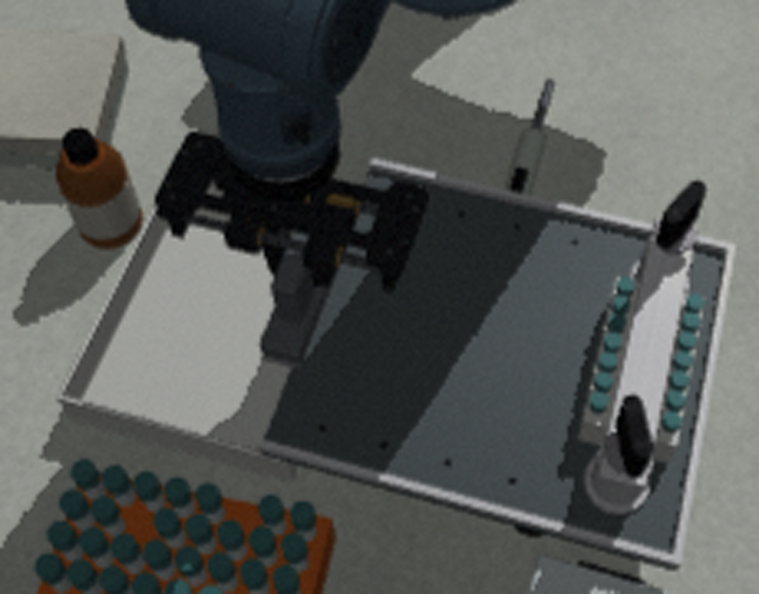

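View pics/d4z.png

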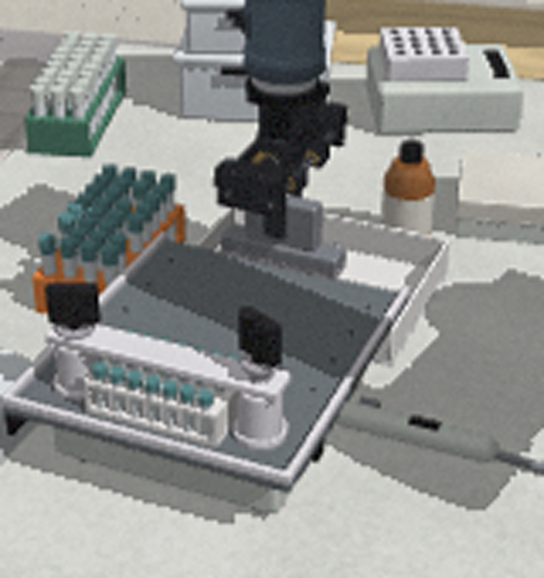

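Run:
```python
from h import *
plan([(.5113,-.079,.203,168.7),(.53,.05,.27,163),(.578,.337,.27,147.5)],start=(.5113,-.079,.122,168.7))
```

```text
travel [[0.0, 0.0, -0.027], [0.0, 0.0, -0.054], [0.0, 0.0, -0.081], [0.0017, 0.0325, -0.0978], [0.0035, 0.0651, -0.1145]] turn [-0.0, -0.0, -0.0, 0.0249, 0.0497] -> [ 0.5207 -0.0145  0.2365] 165.8
travel [[0.0034, 0.0324, -0.0168], [0.0067, 0.0648, -0.0335], [0.0097, 0.1011, -0.0335], [0.0126, 0.1373, -0.0335], [0.0156, 0.1736, -0.0335]] turn [0.0249, 0.0497, 0.0836, 0.1174, 0.1512] -> [0.548  0.1576 0.27  ] 157.2
travel [[0.0084, 0.0354, 0.0], [0.0168, 0.0708, 0.0], [0.0251, 0.1062, 0.0], [0.0335, 0.1416, 0.0], [0.0419, 0.177, 0.0]] turn [0.0338, 0.0676, 0.1014, 0.1353, 0.1691] -> [0.578 0.337 0.27 ] 147.5
rows 15
```

Request:
apply_moves --pt "0 0 -0.027" --pt "0 0 -0.054" --pt "0 0 -0.081" --pt "0.0015 0.0325 -0.098" --pt "0.0035 0.065 -0.115" --turn '[0, 0, 0, 0.025, 0.05]' --fingers '[0, 0, 0, 0, 0]'

```text
time: 9.32
position: [0.5193, -0.0146, 0.2378]
eef_rot: [[-0.969, 0.248, 0.002], [0.248, 0.969, -0.001], [-0.002, -0.0, -1.0]]
ft_force: [0.9, 0.9, -2.2]
grip_width: 0.249
```

Request:
apply_moves --pt "0.0035 0.0325 -0.018" --pt "0.0065 0.065 -0.034" --pt "0.0095 0.101 -0.034" --pt "0.0125 0.1375 -0.034" --pt "0.0155 0.1735 -0.034" --turn '[0.025, 0.05, 0.084, 0.117, 0.151]' --fingers '[0, 0, 0, 0, 0]'

```text
time: 9.73
position: [0.5462, 0.1598, 0.2706]
eef_rot: [[-0.922, 0.388, 0.002], [0.388, 0.922, -0.0], [-0.002, 0.0, -1.0]]
ft_force: [0.5, 0.2, -2.2]
grip_width: 0.245
```

Request:
apply_moves --pt "0.0085 0.0355 0" --pt "0.017 0.071 0" --pt "0.025 0.106 0" --pt "0.0335 0.1415 0" --pt "0.042 0.177 0" --turn '[0.034, 0.068, 0.101, 0.135, 0.169]' --fingers '[0, 0, 0, 0, 0]'

```text
time: 10.15
position: [0.5756, 0.3394, 0.2698]
eef_rot: [[-0.843, 0.538, 0.0], [0.538, 0.843, -0.0], [-0.0, -0.0, -1.0]]
ft_force: [0.9, -0.4, -0.8]
grip_width: 0.243
```

Run:
```python
from h import *
np.set_printoptions(precision=4,suppress=True)
s=snap('scene','s5.png')
im=cv2.imread('pics/s5.png');cv2.imwrite('pics/s5z.png',cv2.resize(im[150:330,130:360],None,fx=3.3,fy=3.3,interpolation=cv2.INTER_CUBIC))
for r in spotter.landmark_of('scene','shard1_mid')[:4]: print(r['p'],w('scene',r['position']))
s=state();print(s['time'],s['position'],s['eef_rot'],s['ft_force'])
```

```text
10.25 [0.575  0.3424 0.269 ] [[-0.846   0.5332 -0.0004]
 [ 0.5332  0.846   0.0014]
 [ 0.0011  0.001  -1.    ]] [-0.5892 -0.6488 -1.2211]
```

View pics/s5z.png

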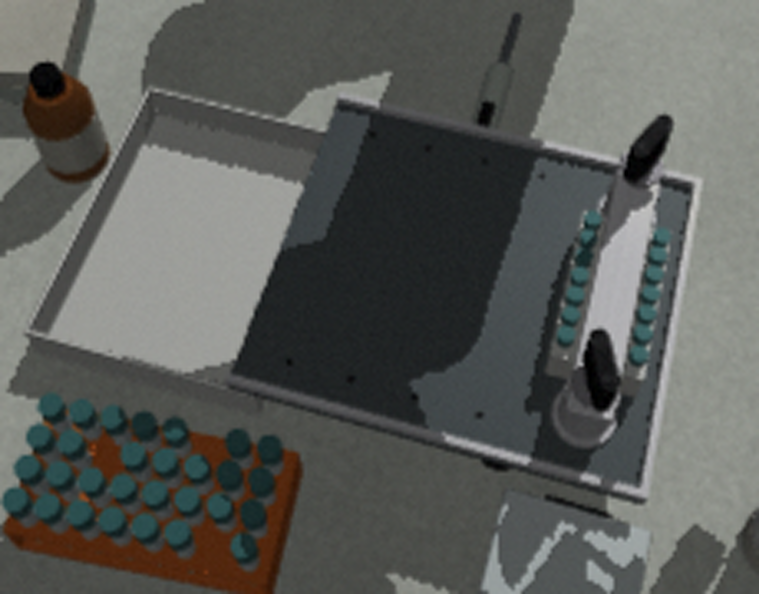

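Run:
```python
from h import *
plan([(.517,-.19,.27,168.7)],start=(.576,.3385,.269,147.6))
print(); plan([(.578,.337,.26,147.7)],start=(.517,-.19,.27,168.7))
```

```text
travel [[-0.0167, -0.0341, -0.0001], [-0.0333, -0.0683, -0.0001], [-0.05, -0.1024, -0.0002], [-0.0667, -0.1365, -0.0003], [-0.0833, -0.1707, -0.0004]] turn [-0.0263, -0.0526, -0.0789, -0.1052, -0.1315] -> [0.5549 0.1498 0.2694] 155.1
travel [[-0.012, -0.036, -0.0001], [-0.0241, -0.072, -0.0001], [-0.0361, -0.1081, -0.0002], [-0.0482, -0.1441, -0.0003], [-0.0602, -0.1801, -0.0004]] turn [-0.0263, -0.0526, -0.0789, -0.1052, -0.1315] -> [ 0.5339 -0.039   0.2697] 162.7
travel [[-0.0072, -0.0373, -0.0001], [-0.0144, -0.0746, -0.0001], [-0.0217, -0.1119, -0.0002], [-0.0289, -0.1492, -0.0003]] turn [-0.0263, -0.0526, -0.0789, -0.1052] -> [ 0.517 -0.19   0.27 ] 168.7
rows 14

travel [[0.0031, 0.0378, 0.0007], [0.0062, 0.0755, 0.0014], [0.0093, 0.1133, 0.0021], [0.0124, 0.1511, 0.0029], [0.0155, 0.1888, 0.0036]] turn [0.0262, 0.0524, 0.0785, 0.1047, 0.1309] -> [ 0.5388 -0.0018  0.2664] 161.2
travel [[0.008, 0.037, 0.0007], [0.016, 0.0741, 0.0014], [0.024, 0.1111, 0.0021], [0.032, 0.1482, 0.0029], [0.04, 0.1852, 0.0036]] turn [0.0262, 0.0524, 0.0785, 0.1047, 0.1309] -> [0.5606 0.1864 0.2629] 153.7
travel [[0.0128, 0.0357, 0.0007], [0.0255, 0.0714, 0.0014], [0.0383, 0.107, 0.0021], [0.0511, 0.1427, 0.0029]] turn [0.0262, 0.0524, 0.0785, 0.1047] -> [0.578 0.337 0.26 ] 147.7
rows 14
```

Request:
apply_moves --pt "-0.0165 -0.034 0" --pt "-0.0335 -0.068 0" --pt "-0.05 -0.1025 0" --pt "-0.0665 -0.1365 0" --pt "-0.0835 -0.1705 0" --turn '[-0.026, -0.053, -0.079, -0.105, -0.132]' --fingers '[0, 0, 0, 0, 0]'

```text
time: 10.67
position: [0.5539, 0.1469, 0.2698]
eef_rot: [[-0.908, 0.419, 0.0], [0.419, 0.908, -0.001], [-0.0, -0.0, -1.0]]
ft_force: [-0.1, -0.4, -1.5]
grip_width: 0.247
```

Request:
apply_moves --pt "-0.012 -0.036 0" --pt "-0.024 -0.072 0" --pt "-0.036 -0.108 0" --pt "-0.048 -0.144 0" --pt "-0.06 -0.18 0" --turn '[-0.026, -0.053, -0.079, -0.105, -0.132]' --fingers '[0, 0, 0, 0, 0]'

```text
time: 11.08
position: [0.5326, -0.0418, 0.2701]
eef_rot: [[-0.955, 0.296, 0.0], [0.296, 0.955, -0.001], [-0.001, -0.0, -1.0]]
ft_force: [0.4, 0.7, -1.7]
grip_width: 0.249
```

Request:
apply_moves --pt "-0.007 -0.037 0" --pt "-0.0145 -0.0745 0" --pt "-0.0215 -0.112 0" --pt "-0.029 -0.149 0" --turn '[-0.026, -0.053, -0.079, -0.105]' --fingers '[0, 0, 0, 0]'

```text
time: 11.42
position: [0.5158, -0.1927, 0.2701]
eef_rot: [[-0.981, 0.195, 0.0], [0.195, 0.981, -0.001], [-0.0, -0.001, -1.0]]
ft_force: [1.0, -0.6, -1.1]
grip_width: 0.247
```

Run:
```python
from h import *
np.set_printoptions(precision=4,suppress=True)
s=snap('wrist','w5.png');S=s
o=np.array([.4924,-.152]);a=-.197;c,q=np.cos(a),np.sin(a)
for t in ['shard1_mid','shard2_mid','shard3_mid']:
  for r in spotter.landmark_of('wrist',t)[:4]:
    P=w('wrist',r['position'],S);print(t,r['p'],P,np.array([[c,q],[-q,c]])@(P[:2]-o))
s=state();print(s['time'],S['position'],s['position'],s['eef_rot'],s['ft_force'])
```

```text
shard1_mid 0.53 [ 0.5155 -0.0818  0.0096] [0.0089 0.0734]
shard2_mid 0.53 [ 0.5528 -0.0903  0.0081] [0.0471 0.0723]
shard2_mid 0.5 [ 0.4057 -0.2866 -0.0003] [-0.0587 -0.149 ]
shard3_mid 0.54 [ 0.4659 -0.0697  0.0126] [-0.0421  0.0755]
11.6167 [ 0.5158 -0.1927  0.2701] [ 0.5162 -0.1916  0.2697] [[-0.98    0.1988 -0.0004]
 [ 0.1988  0.98    0.0003]
 [ 0.0004  0.0003 -1.    ]] [ 0.6463  0.0237 -1.5583]
```

View pics/w5.png

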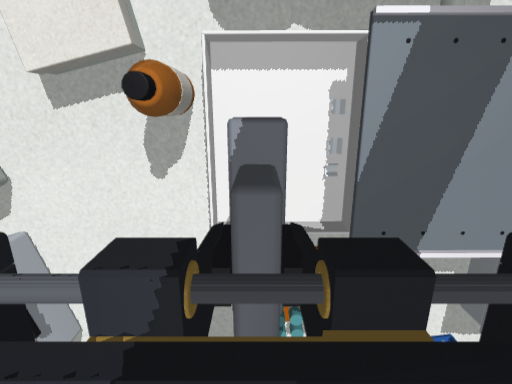

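Request:
apply_moves --pt "0.003 0.038 0" --pt "0.006 0.0755 0" --pt "0.0095 0.1135 0" --pt "0.0125 0.151 0" --pt "0.0155 0.189 0" --turn '[0.026, 0.052, 0.079, 0.105, 0.131]' --fingers '[0, 0, 0, 0, 0]'

```text
time: 12.03
position: [0.538, 0.0011, 0.2699]
eef_rot: [[-0.947, 0.322, 0.0], [0.322, 0.947, 0.0], [-0.0, 0.0, -1.0]]
ft_force: [1.4, -0.5, -1.3]
grip_width: 0.248
```

Request:
apply_moves --pt "0.008 0.037 0" --pt "0.016 0.074 0" --pt "0.024 0.111 0" --pt "0.032 0.148 0" --pt "0.04 0.185 0" --turn '[0.026, 0.052, 0.079, 0.105, 0.131]' --fingers '[0, 0, 0, 0, 0]'

```text
time: 12.45
position: [0.5591, 0.1895, 0.27]
eef_rot: [[-0.897, 0.442, 0.0], [0.442, 0.897, 0.0], [0.0, 0.0, -1.0]]
ft_force: [0.5, -0.6, -1.8]
grip_width: 0.244
```

Request:
apply_moves --pt "0.013 0.0355 0" --pt "0.0255 0.0715 0" --pt "0.038 0.107 0" --pt "0.051 0.1425 0" --pt "0.051 0.1445 0.03" --turn '[0.026, 0.052, 0.079, 0.105, 0.105]' --fingers '[0, 0, 0, 0, 0]'

```text
time: 12.87
position: [0.5796, 0.3472, 0.2465]
eef_rot: [[-0.848, 0.53, 0.011], [0.53, 0.848, 0.007], [-0.005, 0.012, -1.0]]
ft_force: [1.2, -0.2, -1.0]
grip_width: 0.247
```

Run:
```python
from h import *
s=state();print(s['time'],s['position'],s['eef_rot'],s['ft_force'])
```

```text
12.8667 [0.57962272 0.3472364  0.24645131] [[-0.8481235   0.52968446  0.01099545]
 [ 0.52977043  0.84810968  0.00729762]
 [-0.00545991  0.01201435 -0.99991292]] [ 1.21985941 -0.18625318 -1.0184011 ]
```

Request:
apply_moves --pt "0 0 0.04" --pt "0 0 0.08" --pt "0 0 0.12" --pt "0 0 0.16" --pt "0 0 0.19" --turn '[0, 0, 0, 0, 0]' --fingers '[0, 0, 0, 0, 0]'

```text
time: 13.28
position: [0.5754, 0.3391, 0.0462]
eef_rot: [[-0.846, 0.533, -0.004], [0.533, 0.846, -0.001], [0.003, -0.003, -1.0]]
ft_force: [-0.2, -0.3, -2.1]
grip_width: 0.247
```

Request:
apply_moves --pt "0 0 0" --pt "0 0 0.004" --pt "0 0 0.007" --pt "0 0 0.009" --pt "0 0 0.01" --turn '[0, 0, 0, 0, 0]' --fingers '[0, 0, 0, 0, 0]'

```text
time: 13.7
position: [0.5801, 0.339, 0.0423]
eef_rot: [[-0.845, 0.534, 0.004], [0.534, 0.845, 0.001], [-0.003, 0.003, -1.0]]
ft_force: [0.6, 0.6, -0.4]
grip_width: 0.244
```

Request:
apply_moves --pt "0 0 0.002" --pt "0 0 0.004" --pt "0 0 0.0045" --pt "0 0 0.0045" --turn '[0, 0, 0, 0]' --fingers '[0, 0, 0, 0]'

```text
time: 14.03
position: [0.5801, 0.3388, 0.0382]
eef_rot: [[-0.845, 0.534, 0.003], [0.534, 0.845, 0.001], [-0.002, 0.003, -1.0]]
ft_force: [-2.5, 0.2, 10.9]
grip_width: 0.246
```

Request:
apply_moves --pt "0 0 -0.001" --pt "0 0 -0.001" --pt "0 0 -0.001" --pt "0 0 -0.001" --pt "0 0 -0.001" --turn '[0, 0, 0, 0, 0]' --fingers '[0.7, 0.7, 0.7, 0.7, 0.7]'

```text
time: 14.45
position: [0.5786, 0.338, 0.036]
eef_rot: [[-0.845, 0.535, -0.0], [0.535, 0.845, -0.0], [0.0, -0.0, -1.0]]
ft_force: [-0.2, -0.4, 0.4]
grip_width: 0.599
```

Request:
apply_moves --pt "0 0 -0.03" --pt "0 0 -0.07" --pt "0 0 -0.11" --pt "0 0 -0.15" --pt "0 0 -0.19" --turn '[0, 0, 0, 0, 0]' --fingers '[0.7, 0.7, 0.7, 0.7, 0.7]'

```text
time: 14.87
position: [0.5782, 0.3379, 0.2278]
eef_rot: [[-0.845, 0.534, -0.001], [0.534, 0.845, -0.0], [0.0, -0.001, -1.0]]
ft_force: [0.6, 0.2, -0.2]
grip_width: 0.703
```

Request:
apply_moves --pt "0 0 -0.04" --pt "0 0 -0.08" --pt "0 0 -0.11" --turn '[0, 0, 0]' --fingers '[0.7, 0.7, 0.7]'

```text
time: 15.12
position: [0.5791, 0.3383, 0.3404]
eef_rot: [[-0.845, 0.534, 0.004], [0.534, 0.845, 0.001], [-0.002, 0.003, -1.0]]
ft_force: [1.2, 0.0, 0.4]
grip_width: 0.7
```

Run:
```python
from h import *
np.set_printoptions(precision=4,suppress=True)
s=snap('wrist','w6.png');S=s;print(S['time'],S['position'],S['eef_rot'],S['qpos'])
for r in spotter.landmark_of('wrist','screw_wing')[:4]:
    print(r['p'],w('wrist',r['position'],S))
```

```text
15.1167 [0.5791 0.3383 0.3404] [[-0.8452  0.5344  0.0035]
 [ 0.5344  0.8452  0.0013]
 [-0.0023  0.003  -1.    ]] [ 20.1746  19.0451  69.8673   0.0019  90.8706 -37.5204]
0.53 [0.5825 0.3384 0.0578]
```

View pics/w6.png

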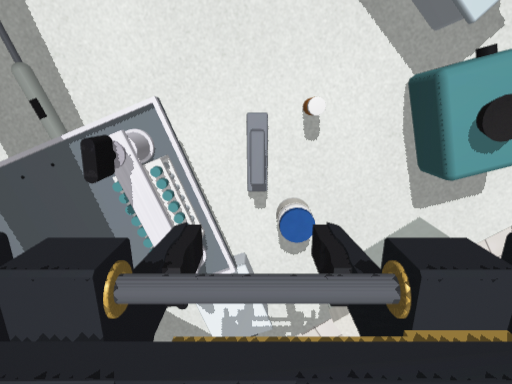

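Run:
```python
from h import *
plan([(.4755,.2095,.30,147.7)])
```

```text
travel [[0.004, -0.0332, 0.0088], [0.008, -0.0663, 0.0177], [0.0119, -0.0995, 0.0265], [0.0159, -0.1327, 0.0353], [0.0199, -0.1658, 0.0442]] turn [0.0, 0.0, 0.0, 0.0, 0.0] -> [0.4755 0.2095 0.3   ] 147.7
rows 5
```

Request:
apply_moves --pt "0.004 -0.034 0.005" --pt "0.008 -0.067 0.012" --pt "0.012 -0.1 0.02" --pt "0.016 -0.133 0.03" --pt "0.02 -0.166 0.04" --turn '[0, 0, 0, 0, 0]' --fingers '[0.7, 0.7, 0.7, 0.7, 0.7]'

```text
time: 15.63
position: [0.4714, 0.2074, 0.2944]
eef_rot: [[-0.845, 0.534, -0.002], [0.534, 0.845, -0.0], [0.001, -0.001, -1.0]]
ft_force: [-0.0, -0.7, -0.3]
grip_width: 0.702
```

Request:
apply_moves --pt "0 0 0" --pt "0 0 0" --pt "0 0 0" --turn '[0, 0, 0]' --fingers '[0.7, 0.7, 0.7]'

```text
time: 15.88
position: [0.4735, 0.2086, 0.2963]
eef_rot: [[-0.845, 0.535, 0.001], [0.535, 0.845, 0.0], [-0.0, 0.001, -1.0]]
ft_force: [0.4, 1.0, 0.2]
grip_width: 0.697
```

Run:
```python
from h import *
np.set_printoptions(precision=4,suppress=True)
s=snap('wrist','w7.png');S=s;print(S['time'],S['position'],S['eef_rot'],S['qpos'])
for r in spotter.landmark_of('wrist','screw_wing')[:4]:
    print(r['p'],w('wrist',r['position'],S))
for r in spotter.cut_out('wrist','screw_wing')[:2]:
    m=r['region'].astype(np.uint8); print(r['p'],m.sum(),cv2.minAreaRect(cv2.findNonZero(m)))
im=cv2.imread('pics/w7.png');cv2.imwrite('pics/w7z.png',cv2.resize(im[110:260,180:340],None,fx=4,fy=4,interpolation=cv2.INTER_CUBIC))
```

```text
15.8833 [0.4735 0.2086 0.2963] [[-0.8449  0.5349  0.0007]
 [ 0.5349  0.8449  0.0004]
 [-0.0004  0.0007 -1.    ]] [ 10.6067   0.293   96.2791   0.0165  83.3837 -47.0602]
0.65 [0.4746 0.2104 0.1882]
0.23 [0.5389 0.0877 0.0013]
0.77 865 ((255.0, 188.0), (56.0, 16.0), 90.0)
0.73 27114 ((203.4940948486328, 252.3594207763672), (207.76780700683594, 248.9742431640625), 69.14553833007812)
```

View pics/w7.png

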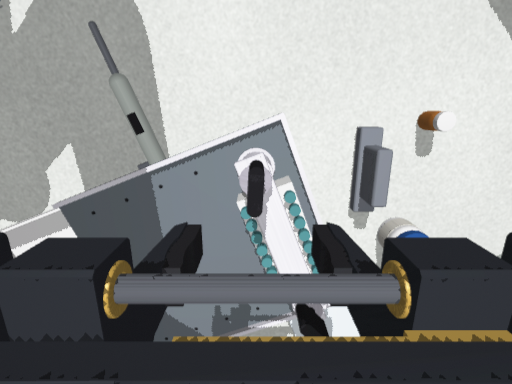

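View pics/w7z.png

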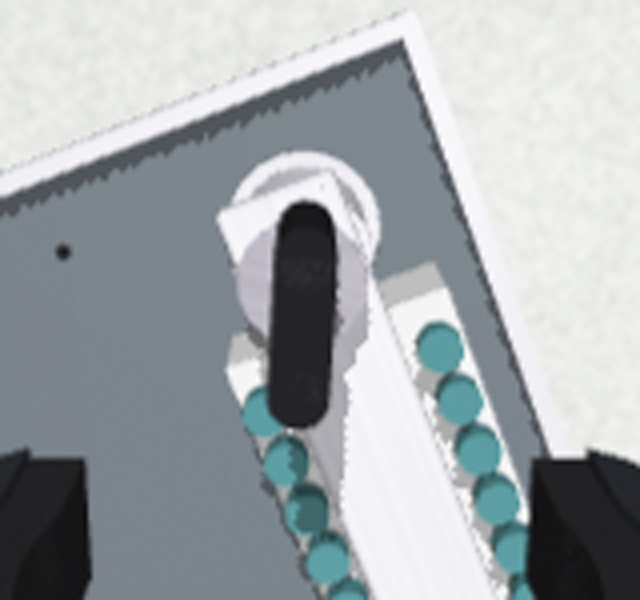

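Run:
```python
from h import *
np.set_printoptions(precision=4,suppress=True)
s=dict(position=[0.4735,0.2086,0.2963],eef_rot=[[-0.8449,0.5349,0],[0.5349,0.8449,0],[0,0,-1]])
P=wray((255.3,188.5),.205,s);print(P)
R=np.array(s['eef_rot']);
for Q in (P,[.4746,.2104,.19]): print(R.T@(np.array(Q)-s['position']))
print(state()['position'])
```

```text
[0.4698 0.2091 0.205 ]
[ 0.0034 -0.0016  0.0913]
[0.     0.0021 0.1063]
[0.474  0.2092 0.2967]
```

Request:
apply_moves --pt "0.0005 0 0.035" --pt "0.001 0 0.07" --pt "0.0015 0 0.105" --pt "0.002 0 0.125" --pt "0.002 0 0.128" --turn '[0.01, 0.02, 0.03, 0.045, 0.045]' --fingers '[0.5, 0.5, 0.5, 0.5, 0.5]'

```text
time: 16.45
position: [0.469, 0.2096, 0.1638]
eef_rot: [[-0.82, 0.572, -0.007], [0.572, 0.82, -0.001], [0.005, -0.005, -1.0]]
ft_force: [-1.2, -0.2, -0.8]
grip_width: 0.5
```

Request:
apply_moves --pt "0 0 0" --pt "0 0 0" --pt "0 0 0" --pt "0 0 0" --pt "0 0 0" --turn '[0, 0, 0, 0, 0]' --fingers '[0.3, 0.25, 0.2, 0.2, 0]' --grip_force 5

```text
time: 16.87
position: [0.4718, 0.2088, 0.1698]
eef_rot: [[-0.821, 0.571, 0.001], [0.571, 0.821, -0.002], [-0.002, -0.001, -1.0]]
ft_force: [-4.9, -9.0, 7.4]
grip_width: 0.168
```

Request:
apply_moves --pt "0 0 0" --pt "0 0 0" --pt "0 0 0" --turn '[0, 0, 0]' --fingers '[0, 0, 0]'

```text
time: 17.12
position: [0.4716, 0.2084, 0.1697]
eef_rot: [[-0.82, 0.572, 0.001], [0.572, 0.82, -0.002], [-0.002, -0.001, -1.0]]
ft_force: [-3.4, -6.0, 6.3]
grip_width: 0.162
```

Run:
```python
from h import *
np.set_printoptions(precision=4,suppress=True)
s=snap('wrist','w8.png');S=s;print(S['time'],S['position'],S['eef_rot'],S['qpos'],S['ft_force'],np.array(S['eef_rot']).T@S['ft_force'],S['grip_width'])
```

```text
17.1167 [0.4716 0.2084 0.1697] [[-0.8204  0.5718  0.0008]
 [ 0.5718  0.8204 -0.0022]
 [-0.0019 -0.0014 -1.    ]] [ 10.7188   7.0841 104.2781  -0.1414  68.6175 -44.3524] [-3.3638 -6.017   6.3449] [-0.6931 -6.8683 -6.3344] 0.16205409499654772
```

View pics/w8.png

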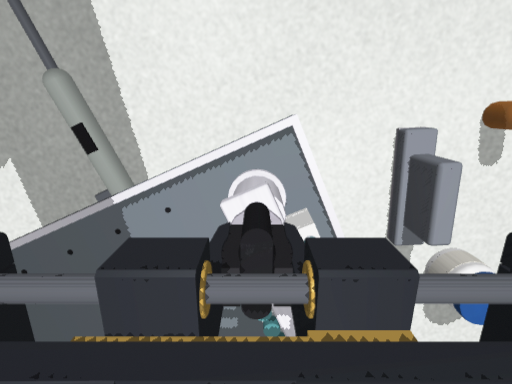

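Request:
apply_moves --pt "0 -0.001 -0.001" --pt "0 -0.0015 -0.0015" --turn '[0, 0]' --fingers '[0, 0]'

```text
time: 17.33
position: [0.4715, 0.2083, 0.1707]
eef_rot: [[-0.82, 0.572, 0.003], [0.572, 0.82, 0.0], [-0.002, 0.002, -1.0]]
ft_force: [3.5, 0.1, -1.6]
grip_width: 0.159
```

Run:
```python
from h import *
np.set_printoptions(precision=4,suppress=True)
S=state();print(S['time'],S['position'],np.array(S['eef_rot']).T@S['ft_force'],S['ft_torque'],S['grip_width'])
```

```text
17.3333 [0.4715 0.2083 0.1707] [-2.7724  2.0565  1.5791] [ 0.0047 -0.7115 -0.0234] 0.158901378118184
```

Request:
apply_moves --pt "0 0 0" --pt "0 0 0" --pt "0 0 -0.0005" --pt "0 0 -0.0005" --pt "0 0 -0.0005" --turn '[-0.11, -0.22, -0.33, -0.44, -0.55]' --fingers '[0, 0, 0, 0, 0]'

```text
time: 17.75
position: [0.4713, 0.2078, 0.1707]
eef_rot: [[-0.999, 0.053, 0.002], [0.053, 0.999, -0.001], [-0.002, -0.001, -1.0]]
ft_force: [2.1, -3.6, -2.1]
grip_width: 0.158
```

Run:
```python
from h import *
np.set_printoptions(precision=4,suppress=True)
S=state();print(S['time'],S['position'],np.array(S['eef_rot']).T@S['ft_force'],S['ft_torque'],S['grip_width'])
```

```text
17.75 [0.4713 0.2078 0.1707] [-2.3201 -3.485   2.0714] [-0.5569 -0.4988 -0.0336] 0.15787995700275545
```

Request:
apply_moves --pt "0 -0.0005 0" --pt "-0.0005 -0.0005 0" --pt "-0.0005 -0.0005 0" --pt "-0.0005 -0.0005 0" --pt "-0.0005 -0.0005 0" --turn '[-0.11, -0.22, -0.33, -0.44, -0.55]' --fingers '[0, 0, 0, 0, 0]'

```text
time: 18.17
position: [0.4715, 0.2072, 0.1707]
eef_rot: [[-0.879, -0.476, 0.001], [-0.476, 0.879, -0.001], [-0.001, -0.001, -1.0]]
ft_force: [1.2, -5.0, -0.3]
grip_width: 0.158
```

Run:
```python
from h import *
np.set_printoptions(precision=4,suppress=True)
S=state();print(S['time'],S['position'],np.array(S['eef_rot']).T@S['ft_force'],S['ft_torque'],S['grip_width'])
```

```text
18.1667 [0.4715 0.2072 0.1707] [ 1.318  -5.0191  0.2806] [-0.6008 -0.3094 -0.0138] 0.1580557060170572
```

Request:
apply_moves --pt "0 -0.0005 0" --pt "0 -0.001 0" --pt "0 -0.001 0" --pt "0 -0.001 0" --pt "0 -0.001 0" --turn '[-0.11, -0.22, -0.33, -0.44, -0.55]' --fingers '[0, 0, 0, 0, 0]'

```text
time: 18.58
position: [0.4719, 0.2067, 0.1705]
eef_rot: [[-0.501, -0.866, 0.001], [-0.866, 0.501, -0.0], [-0.0, -0.001, -1.0]]
ft_force: [1.4, -2.3, -1.9]
grip_width: 0.159
```

Run:
```python
from h import *
np.set_printoptions(precision=4,suppress=True)
S=state();print(S['time'],S['position'],S['qpos'],np.array(S['eef_rot']).T@S['ft_force'],S['ft_torque'],S['grip_width'])
```

```text
18.5833 [0.4719 0.2067 0.1705] [  10.4546    6.9267  104.357    -0.0251   68.652  -139.5027] [ 1.3072 -2.387   1.857 ] [-0.2078 -0.4719 -0.0117] 0.15940665217725314
```

Request:
apply_moves --pt "0 -0.0003 0" --pt "0 -0.0005 0" --pt "0 -0.0005 0" --pt "0 -0.0005 0" --turn '[-0.11, -0.22, -0.33, -0.35]' --fingers '[0, 0, 0, 0]'

```text
time: 18.92
position: [0.4723, 0.2066, 0.1705]
eef_rot: [[-0.174, -0.985, 0.001], [-0.985, 0.174, -0.0], [-0.0, -0.001, -1.0]]
ft_force: [2.2, -2.3, -2.4]
grip_width: 0.158
```

Request:
apply_moves --pt "0 0 0" --pt "0 0 0" --pt "0 0 0" --pt "0 0 0" --turn '[0, 0, 0, 0]' --fingers '[0.3, 0.3, 0.3, 0.3]'

```text
time: 19.25
position: [0.4718, 0.2068, 0.1704]
eef_rot: [[-0.18, -0.984, 0.0], [-0.984, 0.18, 0.0], [-0.0, -0.0, -1.0]]
ft_force: [-0.2, -0.2, 0.5]
grip_width: 0.297
```

Run:
```python
from h import *
np.set_printoptions(precision=4,suppress=True)
S=snap('wrist','w9.png');print(S['time'],S['position'],S['eef_rot'],S['qpos'],np.array(S['eef_rot']).T@S['ft_force'],S['ft_torque'],S['grip_width'])
for n in ['side','wrist']:
  if n=='side':
    snap('side','d9.png'); im=cv2.imread('pics/d9.png');cv2.imwrite('pics/d9z.png',cv2.resize(im[140:250,160:300],None,fx=5,fy=5,interpolation=cv2.INTER_CUBIC))
  for r in spotter.landmark_of(n,'screw_wing')[:4]: print(n,r['p'],w(n,r['position'],S))
```

```text
19.25 [0.4718 0.2068 0.1704] [[-0.1799 -0.9837  0.0001]
 [-0.9837  0.1799  0.0002]
 [-0.0002 -0.0001 -1.    ]] [  10.4454    6.9643  104.3295    0.0114   68.6969 -159.1946] [ 0.1776  0.1354 -0.5177] [ 0.0899 -0.1372  0.0055] 0.29736520380184156
side 0.61 [0.537  0.084  0.0016]
side 0.41 [0.4727 0.2052 0.1863]
wrist 0.98 [0.4743 0.2091 0.1863]
```

View pics/w9.png

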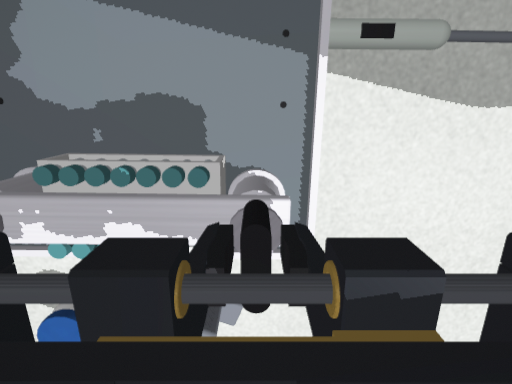

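View pics/d9z.png

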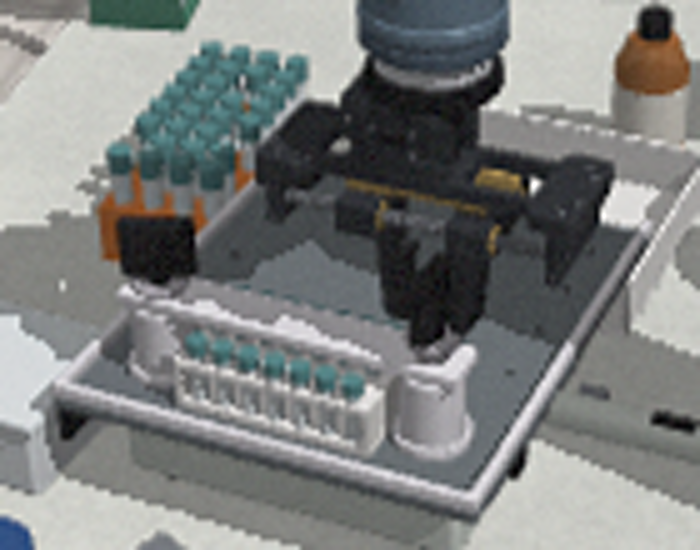

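Request:
apply_moves --pt "0 0 -0.03" --pt "0 0 -0.07" --pt "0 0 -0.1" --pt "0 0 -0.126" --pt "0 0 -0.126" --turn '[0, 0, 0, 0, 0]' --fingers '[0.5, 0.5, 0.5, 0.5, 0.5]'

```text
time: 19.87
position: [0.4746, 0.2072, 0.3027]
eef_rot: [[-0.179, -0.984, 0.01], [-0.984, 0.179, 0.002], [-0.004, -0.01, -1.0]]
ft_force: [1.1, 0.3, 0.4]
grip_width: 0.503
```

Run:
```python
from h import *
np.set_printoptions(precision=4,suppress=True)
S=snap('wrist','w10.png');print(S['time'],S['position'],S['eef_rot'])
snap('side','d10.png'); im=cv2.imread('pics/d10.png');a=im[170:240,170:280]; b=cv2.imread('pics/d4.png')[170:240,170:280]
cv2.imwrite('pics/d10z.png',np.vstack([cv2.resize(k,None,fx=4.2,fy=4.2,interpolation=cv2.INTER_CUBIC) for k in (b,a)]))
for n in ['side','wrist']:
  for r in spotter.landmark_of(n,'screw_wing')[:4]: print(n,r['p'],w(n,r['position'],S))
im=cv2.imread('pics/w10.png');cv2.imwrite('pics/w10z.png',cv2.resize(im[110:260,180:340],None,fx=4,fy=4,interpolation=cv2.INTER_CUBIC))
```

```text
19.8667 [0.4746 0.2072 0.3027] [[-0.1788 -0.9838  0.0101]
 [-0.9839  0.1788  0.0019]
 [-0.0037 -0.0096 -0.9999]]
side 0.62 [0.4773 0.2032 0.1852]
wrist 0.97 [0.4718 0.2098 0.1861]
```

View pics/w10z.png

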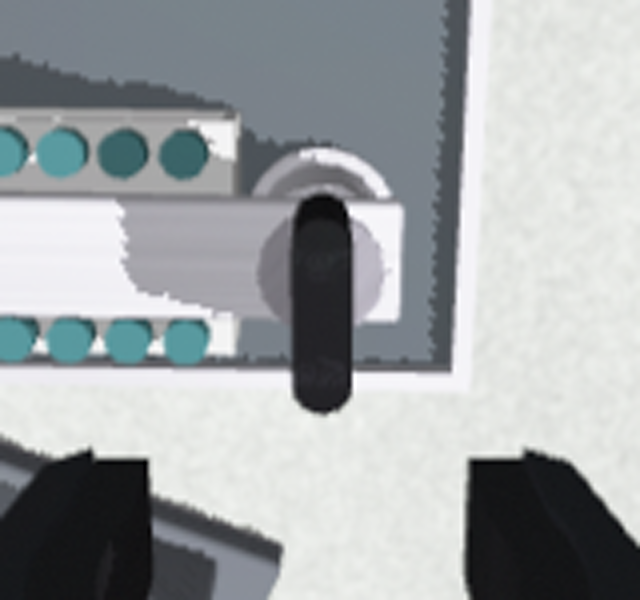

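View pics/d10z.png

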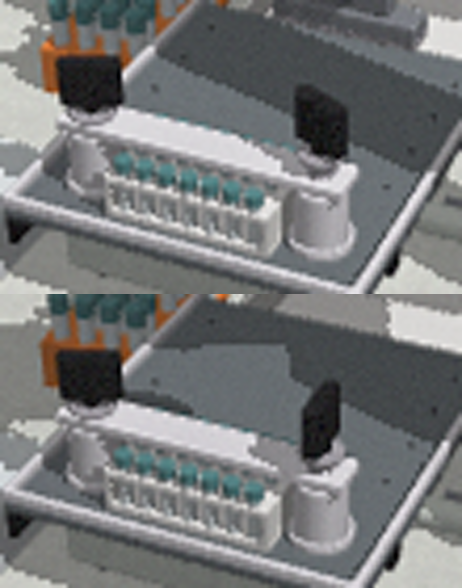

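Run:
```python
from h import *
for z in (.145,.155,.159,.187,.182,.205): print(z,px('side',[.4735,.2085,z]))
a=cv2.imread('pics/d4.png')[182:215,235:262]; b=cv2.imread('pics/d10.png')[182:215,235:262]
cv2.imwrite('pics/d11.png',np.hstack([cv2.resize(k,None,fx=14,fy=14,interpolation=cv2.INTER_NEAREST) for k in (a,b)]))
```

```text
0.145 [245.22919965 211.1312377 ]
0.155 [245.21199491 208.33597317]
0.159 [245.20506767 207.21050071]
0.187 [245.15583702 199.21196651]
0.182 [245.1647244  200.65590533]
0.205 [245.12348846 193.95627687]
```

View pics/d11.png

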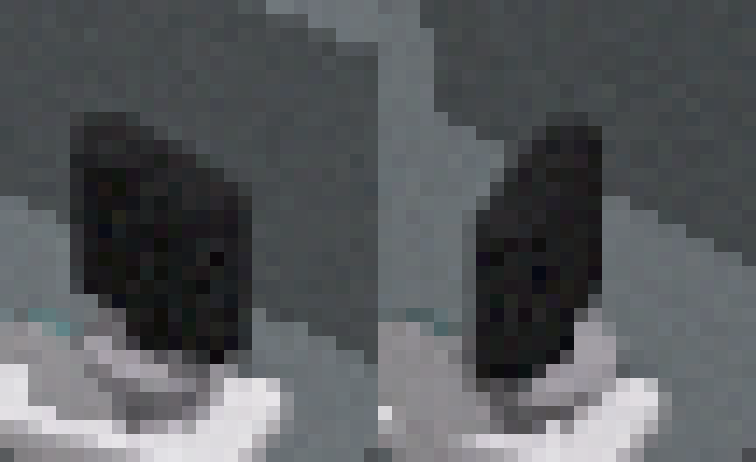

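Run:
```python
from h import *
from scipy.optimize import least_squares
def sil(x,y,z,yaw):
    a=np.radians(yaw);pts=[]
    for i in(-1,1):
        for j in(-1,1):
            for k in(-1,1):
                l=np.array([.023*i,.007*j]);pts.append(px('side',[x+np.cos(a)*l[0]-np.sin(a)*l[1],y+np.sin(a)*l[0]+np.cos(a)*l[1],z+.018*k]))
    M=np.zeros((33*8,27*8),np.uint8);h=cv2.convexHull(((np.array(pts)+.5-[235,182])*8).astype(np.int32));cv2.fillConvexPoly(M,h,255)
    return cv2.resize(M,(27,33),interpolation=cv2.INTER_AREA)/255.
from scipy.optimize import minimize
for f,yaw in [('d4',147.7-2.6),('d10',-100.3)]:
    g=cv2.imread(f'pics/{f}.png')[182:215,235:262].max(axis=2).astype(float)
    T=np.clip((70-g)/30,0,1); T[:8]*=(g[:8]<50)
    best=[]
    for z in np.arange(.174,.194,.001):
        for x in np.arange(.466,.482,.002):
            for y in np.arange(.202,.216,.002):
                best.append((np.sum((sil(x,y,z,yaw)-T)**2),z,x,y))
    best.sort();print(f,[tuple(np.round(b,4)) for b in best[:4]])
    for z in (.189,.187,.185,.183,.181,.179): print(z,min(b[0] for b in best if abs(b[1]-z)<5e-4))
```

```text
Traceback (most recent call last):
  File "h.py", line 11, in px
    c=viewer.camera_params(n); q=np.linalg.inv(c['world_from_camera'])@np.append(P,1); u=np.array(c['mtx'])@q[:3]; return u[:2]/u[2]
ValueError: time passes only in moves, steps and waits
```

Run:
```python
from h import *
c=viewer.camera_params('side');I=np.linalg.inv(c['world_from_camera']);K=np.array(c['mtx'])
def px(P):
    u=K@(I@np.append(P,1))[:3];return u[:2]/u[2]
def sil(x,y,z,yaw):
    a=np.radians(yaw);pts=[]
    for i in(-1,1):
        for j in(-1,1):
            for k in(-1,1):
                l=np.array([.023*i,.007*j]);pts.append(px([x+np.cos(a)*l[0]-np.sin(a)*l[1],y+np.sin(a)*l[0]+np.cos(a)*l[1],z+.018*k]))
    M=np.zeros((33*8,27*8),np.uint8);h=cv2.convexHull(((np.array(pts)+.5-[235,182])*8).astype(np.int32));cv2.fillConvexPoly(M,h,255)
    return cv2.resize(M,(27,33),interpolation=cv2.INTER_AREA)/255.
E={}
for f,yaw in [('d4',147.7-2.6),('d10',-100.3)]:
    g=cv2.imread(f'pics/{f}.png')[182:215,235:262].max(axis=2).astype(float)
    T=np.clip((62-g)/22,0,1)
    for z in np.arange(.174,.194,.001):
        for x in np.arange(.468,.480,.002):
            for y in np.arange(.202,.216,.002): E[f,round(z,4),round(x,4),round(y,4)]=np.sum((sil(x,y,z,yaw)-T)**2)
for x in (.470,.472,.474):
  for y in (.206,.208,.21):
    print(x,y,[min((v,k[1]) for k,v in E.items() if k[0]==f and k[2]==x and k[3]==y) for f in('d4','d10')])
print(state()['time'])
```

```text
0.47 0.206 [(np.float64(25.554746775715635), np.float64(0.187)), (np.float64(21.3971248502642), np.float64(0.185))]
0.47 0.208 [(np.float64(25.625787983642653), np.float64(0.188)), (np.float64(23.0040005274513), np.float64(0.186))]
0.47 0.21 [(np.float64(25.95872007269931), np.float64(0.19)), (np.float64(25.618004931351898), np.float64(0.187))]
0.472 0.206 [(np.float64(26.620183146342313), np.float64(0.188)), (np.float64(24.974182625245852), np.float64(0.183))]
0.472 0.208 [(np.float64(25.381349131452936), np.float64(0.189)), (np.float64(25.099706374852644), np.float64(0.185))]
0.472 0.21 [(np.float64(24.729903184090034), np.float64(0.19)), (np.float64(25.275110240498726), np.float64(0.185))]
0.474 0.206 [(np.float64(25.502582223620287), np.float64(0.188)), (np.float64(30.771427041729023), np.float64(0.181))]
0.474 0.208 [(np.float64(28.898326517772887), np.float64(0.19)), (np.float64(35.820079657855686), np.float64(0.183))]
0.474 0.21 [(np.float64(31.32112614029569), np.float64(0.191)), (np.float64(38.93519761947884), np.float64(0.184))]
20.0667
```

Request:
apply_moves --pt "0 0 0.035" --pt "0 0 0.075" --pt "0 0 0.11" --pt "0 0 0.128" --pt "0 0 0.131" --turn '[0, 0, 0, 0, 0]' --fingers '[0.5, 0.4, 0.4, 0.4, 0.4]'

```text
time: 20.48
position: [0.4684, 0.206, 0.16]
eef_rot: [[-0.179, -0.984, -0.009], [-0.984, 0.179, -0.002], [0.003, 0.009, -1.0]]
ft_force: [-0.1, 0.4, -0.2]
grip_width: 0.397
```

Request:
apply_moves --pt "0 0 0" --pt "0 0 0" --pt "0 0 0" --pt "0 0 0" --pt "0 0 0" --turn '[0, 0, 0, 0, 0]' --fingers '[0.25, 0.2, 0, 0, 0]' --grip_force 6

```text
time: 20.9
position: [0.4724, 0.2069, 0.1665]
eef_rot: [[-0.179, -0.984, 0.002], [-0.984, 0.179, 0.0], [-0.001, -0.002, -1.0]]
ft_force: [-2.4, 1.0, 3.3]
grip_width: 0.161
```

```bash
cat > st.py <<'E'
from h import *
np.set_printoptions(precision=4,suppress=True)
S=state();R=np.array(S['eef_rot']);print(S['time'],S['position'],'yaw',np.degrees(np.arctan2(R[1,0],R[0,0])),'q6',S['qpos'][5],'Ft',R.T@S['ft_force'],S['ft_torque'],S['grip_width'])
E
python3 st.py
```

```text
20.9 [0.4724 0.2069 0.1665] yaw -100.28620724232134 q6 -159.27697602720167 Ft [-0.5962  2.5506 -3.3009] [ 0.168   0.1691 -0.0034] 0.16080093906047074
```

Request:
apply_moves --pt "0 0 0.0001" --pt "0 0 0.0002" --pt "0 0 0.0003" --pt "0 0 0.0004" --pt "0 0 0.0005" --turn '[0.12, 0.24, 0.36, 0.48, 0.6]' --fingers '[0, 0, 0, 0, 0]'

```text
time: 21.32
position: [0.472, 0.2071, 0.1659]
eef_rot: [[-0.707, -0.707, 0.001], [-0.707, 0.707, 0.001], [-0.001, -0.0, -1.0]]
ft_force: [-2.7, 0.9, 3.9]
grip_width: 0.159
```

Request:
apply_moves --pt "0 0 0.0001" --pt "0 0 0.0002" --pt "0 0 0.0003" --pt "0 0 0.0004" --pt "0 0 0.0005" --turn '[0.12, 0.24, 0.36, 0.48, 0.6]' --fingers '[0, 0, 0, 0, 0]'

```text
time: 21.73
position: [0.4719, 0.2074, 0.1654]
eef_rot: [[-0.983, -0.185, 0.001], [-0.185, 0.983, 0.001], [-0.001, 0.001, -1.0]]
ft_force: [-3.0, 1.9, 5.4]
grip_width: 0.154
```

```bash
python3 st.py
```

```text
21.7333 [0.4719 0.2074 0.1654] yaw -169.3669058536144 q6 -90.1873228895267 Ft [ 2.5829  2.4465 -5.4266] [0.5015 0.4583 0.0086] 0.15428522688423296
```

Request:
apply_moves --pt "0 0 0" --pt "0 0.0003 0" --pt "0.0003 0.0003 0" --pt "0.0003 0.0003 0.0001" --pt "0.0003 0.0003 0.0002" --turn '[0.12, 0.24, 0.36, 0.48, 0.6]' --fingers '[0, 0, 0, 0, 0]'

```text
time: 22.15
position: [0.4718, 0.2078, 0.165]
eef_rot: [[-0.915, 0.403, 0.002], [0.403, 0.915, 0.002], [-0.001, 0.002, -1.0]]
ft_force: [-1.2, 3.8, 1.3]
grip_width: 0.157
```

Request:
apply_moves --pt "0 0 0.0001" --pt "0 0 0.0002" --pt "0 0 0.0003" --pt "0 0 0.0004" --pt "0 0 0.0005" --turn '[0.12, 0.24, 0.36, 0.48, 0.6]' --fingers '[0, 0, 0, 0, 0]'

```text
time: 22.57
position: [0.4721, 0.2081, 0.1646]
eef_rot: [[-0.528, 0.849, 0.002], [0.849, 0.528, 0.002], [0.001, 0.003, -1.0]]
ft_force: [0.1, 5.0, 0.1]
grip_width: 0.159
```

```bash
python3 st.py
```

```text
22.5667 [0.4721 0.2081 0.1646] yaw 121.8704683637023 q6 -21.395875937251713 Ft [ 4.215   2.7164 -0.0667] [ 0.7772 -0.0568  0.0252] 0.15907830538794956
```

Request:
apply_moves --pt "0.0003 0.0002 0.0001" --pt "0.0005 0.0003 0.0002" --pt "0.0005 0.0003 0.0003" --pt "0.0005 0.0003 0.0004" --pt "0.0005 0.0003 0.0005" --turn '[0.12, 0.24, 0.36, 0.48, 0.6]' --fingers '[0, 0, 0, 0, 0]'

```text
time: 22.98
position: [0.4725, 0.2083, 0.1642]
eef_rot: [[0.044, 0.999, 0.003], [0.999, -0.044, 0.002], [0.002, 0.003, -1.0]]
ft_force: [1.1, 3.2, -0.0]
grip_width: 0.162
```

Request:
apply_moves --pt "0 0 0.0001" --pt "0 0 0.0002" --pt "0 0 0.0003" --pt "0 0 0.0004" --pt "0 0 0.0005" --turn '[0.12, 0.24, 0.36, 0.48, 0.6]' --fingers '[0, 0, 0, 0, 0]'

```text
time: 23.4
position: [0.4728, 0.2082, 0.1638]
eef_rot: [[0.6, 0.8, 0.004], [0.8, -0.6, 0.001], [0.003, 0.002, -1.0]]
ft_force: [1.8, 2.8, -0.3]
grip_width: 0.157
```

```bash
python3 st.py
```

```text
23.4 [0.4728 0.2082 0.1638] yaw 53.108319199907584 q6 47.426553819052664 Ft [ 3.3069 -0.1825  0.3076] [ 0.3553 -0.4102  0.033 ] 0.15659142229094727
```

Request:
apply_moves --pt "0 0 0" --pt "0 0 0" --pt "0 0 0" --pt "0 0 -0.03" --pt "0 0 -0.06" --turn '[0, 0, 0, 0, 0]' --fingers '[0.5, 0.5, 0.5, 0.5, 0.5]'

```text
time: 23.82
position: [0.4698, 0.207, 0.2213]
eef_rot: [[0.593, 0.805, -0.005], [0.805, -0.593, -0.001], [-0.004, -0.003, -1.0]]
ft_force: [1.7, 0.3, -0.2]
grip_width: 0.489
```

Request:
apply_moves --pt "0 0 0" --pt "0 0 0" --pt "0 0 0" --pt "0 0 0" --pt "0 0 0" --turn '[-0.12, -0.24, -0.36, -0.48, -0.6]' --fingers '[0.5, 0.5, 0.5, 0.5, 0.5]'

```text
time: 24.23
position: [0.4714, 0.2074, 0.2226]
eef_rot: [[0.029, 1.0, -0.0], [1.0, -0.029, -0.0], [-0.0, -0.0, -1.0]]
ft_force: [0.2, 0.5, -0.2]
grip_width: 0.494
```

Request:
apply_moves --pt "0 0 0" --pt "0 0 0" --pt "0 0 0" --pt "0 0 0" --pt "0 0 0" --turn '[-0.12, -0.24, -0.36, -0.48, -0.6]' --fingers '[0.5, 0.5, 0.5, 0.5, 0.5]'

```text
time: 24.65
position: [0.4714, 0.2074, 0.2225]
eef_rot: [[-0.54, 0.842, -0.0], [0.842, 0.54, -0.0], [0.0, -0.0, -1.0]]
ft_force: [0.7, 0.1, 0.1]
grip_width: 0.498
```

Request:
apply_moves --pt "0 0 0" --pt "0 0 0" --pt "0 0 0" --pt "0 0 0" --pt "0 0 0" --turn '[-0.12, -0.24, -0.36, -0.48, -0.6]' --fingers '[0.5, 0.5, 0.5, 0.5, 0.5]'

```text
time: 25.07
position: [0.4714, 0.2074, 0.2225]
eef_rot: [[-0.921, 0.39, -0.0], [0.39, 0.921, -0.0], [0.0, -0.0, -1.0]]
ft_force: [0.7, 0.8, -0.1]
grip_width: 0.498
```

Request:
apply_moves --pt "0 0 0" --pt "0 0 0" --pt "0 0 0" --pt "0 0 0" --pt "0 0 0" --turn '[-0.12, -0.24, -0.36, -0.48, -0.6]' --fingers '[0.5, 0.5, 0.5, 0.5, 0.5]'

```text
time: 25.48
position: [0.4714, 0.2074, 0.2225]
eef_rot: [[-0.98, -0.199, -0.0], [-0.199, 0.98, -0.0], [0.0, -0.0, -1.0]]
ft_force: [-0.5, -0.3, -0.2]
grip_width: 0.499
```

Request:
apply_moves --pt "0 0 0" --pt "0 0 0" --pt "0 0 0" --pt "0 0 0" --pt "0 0 0" --turn '[-0.12, -0.24, -0.36, -0.48, -0.6]' --fingers '[0.5, 0.5, 0.5, 0.5, 0.5]'

```text
time: 25.9
position: [0.4714, 0.2074, 0.2225]
eef_rot: [[-0.697, -0.717, -0.0], [-0.717, 0.697, -0.0], [0.0, 0.0, -1.0]]
ft_force: [-0.1, 0.2, -0.2]
grip_width: 0.505
```

Request:
apply_moves --pt "0 0 0" --pt "0 0 0" --pt "0 0 0" --turn '[-0.12, -0.14, -0.14]' --fingers '[0.5, 0.5, 0.5]'

```text
time: 26.15
position: [0.4714, 0.2074, 0.2225]
eef_rot: [[-0.597, -0.802, -0.0], [-0.802, 0.597, -0.0], [0.0, 0.0, -1.0]]
ft_force: [-1.3, 0.9, 1.1]
grip_width: 0.499
```

```bash
python3 st.py; python3 -c "
from h import *
snap('wrist','w12.png')"; python3 st.py
```

```text
26.15 [0.4714 0.2074 0.2225] yaw -126.66927945767596 q6 -132.80112460994042 Ft [ 0.0634  1.5563 -1.0699] [ 0.1386 -0.1109 -0.0341] 0.49868515116577117
26.2 [0.4714 0.2074 0.2225] yaw -126.76410286171217 q6 -132.70781381828346 Ft [-0.4775 -0.5799  0.4574] [ 0.1342 -0.0814 -0.0127] 0.4970033607497814
```

View pics/w12.png

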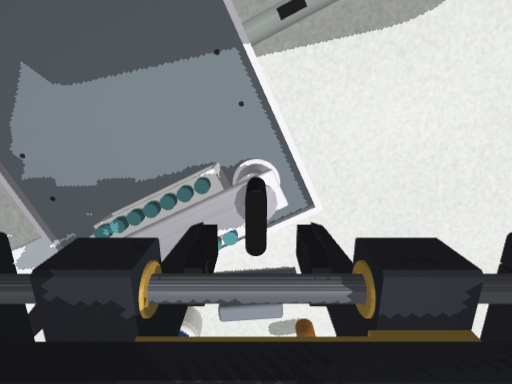

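Request:
apply_moves --pt "0 0 0.025" --pt "0 0 0.05" --pt "0 0 0.0595" --pt "0 0 0.0595" --pt "0 0 0.0595" --turn '[0, 0, 0, 0, 0]' --fingers '[0.45, 0.35, 0.3, 0.2, 0]' --grip_force 7

```text
time: 26.62
position: [0.4714, 0.2074, 0.1631]
eef_rot: [[-0.598, -0.802, -0.001], [-0.802, 0.598, -0.0], [0.001, 0.001, -1.0]]
ft_force: [2.7, -1.3, -1.5]
grip_width: 0.171
```

Request:
apply_moves --pt "0 0 0" --pt "0 0 0" --pt "0 0 0" --pt "0 0 0" --turn '[0, 0, 0, 0]' --fingers '[0, 0, 0, 0]'

```text
time: 26.95
position: [0.472, 0.2071, 0.1637]
eef_rot: [[-0.597, -0.802, 0.001], [-0.802, 0.597, -0.001], [-0.0, -0.001, -1.0]]
ft_force: [-0.2, -3.9, -2.3]
grip_width: 0.159
```

```bash
python3 st.py
```

```text
26.95 [0.472  0.2071 0.1637] yaw -126.6619338124683 q6 -132.8128077294966 Ft [ 3.209  -2.1547  2.3195] [-0.5115 -0.2295 -0.0286] 0.15942361233618094
```

Gripped. Turn forward 3.4 rad.

Request:
apply_moves --pt "0 0 0.0003" --pt "0 -0.0003 0.0005" --pt "0 -0.0003 0.0006" --pt "0 -0.0003 0.0007" --pt "0 -0.0003 0.0008" --turn '[0.12, 0.24, 0.36, 0.48, 0.6]' --fingers '[0, 0, 0, 0, 0]'

```text
time: 27.37
position: [0.4718, 0.2074, 0.1627]
eef_rot: [[-0.948, -0.32, 0.0], [-0.32, 0.948, 0.0], [-0.001, 0.0, -1.0]]
ft_force: [-1.1, -3.0, -0.4]
grip_width: 0.159
```

Request:
apply_moves --pt "0 0 0.0001" --pt "0 0 0.0002" --pt "0 0 0.0003" --pt "0 0 0.0004" --pt "0 0 0.0005" --turn '[0.12, 0.24, 0.36, 0.48, 0.6]' --fingers '[0, 0, 0, 0, 0]'

```text
time: 27.78
position: [0.4718, 0.2078, 0.1623]
eef_rot: [[-0.963, 0.271, 0.001], [0.271, 0.963, 0.001], [-0.0, 0.001, -1.0]]
ft_force: [-1.7, -0.1, -1.3]
grip_width: 0.158
```

Request:
apply_moves --pt "0 0 0.0001" --pt "0 0 0.0002" --pt "0 0 0.0003" --pt "0 0 0.0004" --pt "0 0 0.0005" --turn '[0.12, 0.24, 0.36, 0.48, 0.6]' --fingers '[0, 0, 0, 0, 0]'

```text
time: 28.2
position: [0.472, 0.2082, 0.1618]
eef_rot: [[-0.641, 0.767, 0.001], [0.767, 0.641, 0.002], [0.001, 0.002, -1.0]]
ft_force: [0.3, 1.2, -1.7]
grip_width: 0.158
```

```bash
python3 st.py
```

```text
28.2 [0.472  0.2082 0.1618] yaw 129.88537144144118 q6 -29.373694524522968 Ft [0.752  1.018  1.6798] [ 0.1999 -0.1519  0.047 ] 0.15803944424083213
```

Request:
apply_moves --pt "0 0 0.0001" --pt "0 0 0.0002" --pt "0 0 0.0003" --pt "0 0 0.0004" --pt "0 0 0.0005" --turn '[0.12, 0.24, 0.36, 0.48, 0.6]' --fingers '[0, 0, 0, 0, 0]'

```text
time: 28.62
position: [0.4724, 0.2083, 0.1615]
eef_rot: [[-0.096, 0.995, 0.002], [0.995, 0.096, 0.002], [0.002, 0.002, -1.0]]
ft_force: [1.1, 1.4, -1.6]
grip_width: 0.157
```

Request:
apply_moves --pt "0 0 0.0001" --pt "0 0 0.0002" --pt "0 0 0.0003" --pt "0 0 0.0004" --pt "0 0 0.0005" --turn '[0.12, 0.24, 0.36, 0.48, 0.6]' --fingers '[0, 0, 0, 0, 0]'

```text
time: 29.03
position: [0.4728, 0.2082, 0.1611]
eef_rot: [[0.483, 0.876, 0.003], [0.876, -0.483, 0.002], [0.003, 0.002, -1.0]]
ft_force: [3.0, 1.3, -2.4]
grip_width: 0.159
```

Request:
apply_moves --pt "0 0 0.0001" --pt "0 0 0.0002" --pt "0 0 0.0003" --pt "0 0 0.0003" --pt "0 0 0.0003" --turn '[0.12, 0.24, 0.36, 0.4, 0.4]' --fingers '[0, 0, 0, 0, 0]'

```text
time: 29.45
position: [0.473, 0.2081, 0.1609]
eef_rot: [[0.783, 0.622, 0.003], [0.622, -0.783, 0.002], [0.004, 0.001, -1.0]]
ft_force: [4.3, 1.8, -1.7]
grip_width: 0.156
```

```bash
python3 st.py
python3 - <<'E'
from h import *
np.set_printoptions(precision=4,suppress=True)
S=snap('wrist','w13.png'); snap('side','d13.png'); snap('scene','s13.png')
for n,t in [('wrist','screw_wing'),('side','screw_wing'),('scene','scraper_grip'),('scene','pot'),('scene','vial'),('scene','amber'),('scene','cryobox')]:
  for r in spotter.landmark_of(n,t)[:1]: print(n,t,r['p'],w(n,r['position'],S))
im=cv2.imread('pics/d13.png');cv2.imwrite('pics/d13z.png',cv2.resize(im[150:290,160:300],None,fx=4,fy=4,interpolation=cv2.INTER_CUBIC))
E
python3 st.py
```

```text
29.45 [0.473  0.2081 0.1609] yaw 38.45936816458419 q6 62.04484071188839 Ft [4.4666 1.2262 1.6763] [ 0.1838 -0.5279 -0.0405] 0.1560428721046656
wrist screw_wing 0.56 [0.4734 0.2085 0.1818]
side screw_wing 0.62 [0.4727 0.2054 0.1809]
scene scraper_grip 0.75 [0.58   0.3414 0.0521]
scene pot 0.87 [0.711  0.3389 0.004 ]
scene vial 0.67 [0.5618 0.4537 0.0017]
scene amber 0.7 [ 0.4032 -0.2845 -0.0007]
scene cryobox 0.84 [ 0.282  -0.3794  0.0024]
29.95 [0.473  0.208  0.1607] yaw 38.628443748661255 q6 61.86965182853438 Ft [6.4114 1.3576 1.5135] [ 0.4444 -0.8006  0.0297] 0.1610191476482131
```

View pics/d13z.png

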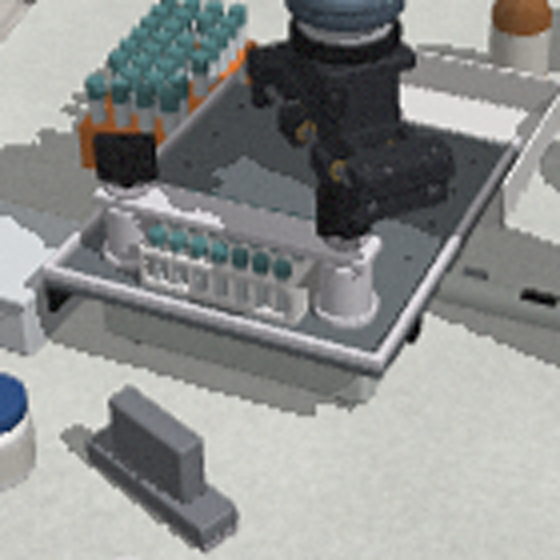

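View pics/w13.png

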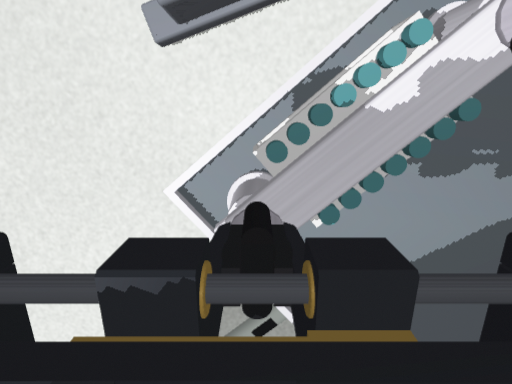

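Request:
apply_moves --pt "0 0 0" --pt "0 0 0" --pt "0 0 0" --pt "0 0 -0.04" --pt "0 0 -0.08" --turn '[0, 0, 0, 0, 0]' --fingers '[0.5, 0.5, 0.5, 0.5, 0.5]'

```text
time: 30.37
position: [0.4692, 0.2068, 0.2381]
eef_rot: [[0.782, 0.623, -0.008], [0.623, -0.782, -0.001], [-0.007, -0.004, -1.0]]
ft_force: [1.3, 0.0, 0.4]
grip_width: 0.493
```

Request:
apply_moves --pt "0 0 -0.04" --pt "0 0 -0.055" --pt "0 0 -0.055" --turn '[0, 0, 0]' --fingers '[0.5, 0.5, 0.5]'

```text
time: 30.62
position: [0.4738, 0.2078, 0.3002]
eef_rot: [[0.782, 0.624, 0.008], [0.624, -0.782, 0.002], [0.008, 0.004, -1.0]]
ft_force: [0.1, -0.7, 0.4]
grip_width: 0.499
```

```bash
python3 st.py
python3 - <<'E'
from h import *
np.set_printoptions(precision=4,suppress=True)
S=snap('wrist','w14.png'); snap('side','d14.png')
for n,t in [('wrist','screw_wing'),('side','screw_wing')]:
  for r in spotter.landmark_of(n,t)[:2]: print(n,t,r['p'],w(n,r['position'],S))
a=cv2.imread('pics/d4.png')[182:215,235:262]; b=cv2.imread('pics/d10.png')[182:215,235:262]; d=cv2.imread('pics/d14.png')[182:215,235:262]
cv2.imwrite('pics/d14z.png',np.hstack([cv2.resize(k,None,fx=9.5,fy=14,interpolation=cv2.INTER_NEAREST) for k in (a,b,d)]))
c=viewer.camera_params('side');I=np.linalg.inv(c['world_from_camera']);K=np.array(c['mtx'])
def px(P):
    u=K@(I@np.append(P,1))[:3];return u[:2]/u[2]
def sil(x,y,z,yaw):
    a=np.radians(yaw);pts=[]
    for i in(-1,1):
        for j in(-1,1):
            for k in(-1,1):
                l=np.array([.023*i,.007*j]);pts.append(px([x+np.cos(a)*l[0]-np.sin(a)*l[1],y+np.sin(a)*l[0]+np.cos(a)*l[1],z+.018*k]))
    M=np.zeros((33*8,27*8),np.uint8);h=cv2.convexHull(((np.array(pts)+.5-[235,182])*8).astype(np.int32));cv2.fillConvexPoly(M,h,255)
    return cv2.resize(M,(27,33),interpolation=cv2.INTER_AREA)/255.
E={}
for f,yaw in [('d4',145.1),('d10',-100.3),('d14',38.5)]:
    g=cv2.imread(f'pics/{f}.png')[182:215,235:262].max(axis=2).astype(float)
    T=np.clip((62-g)/22,0,1)
    for z in np.arange(.170,.194,.001):
      for x,y in [(.470,.206),(.472,.206),(.472,.208)]: E[f,round(z,4),x,y]=np.sum((sil(x,y,z,yaw)-T)**2)
for x,y in [(.470,.206),(.472,.206),(.472,.208)]:
    print(x,y,[min((round(v,1),float(k[1])) for k,v in E.items() if k[0]==f and k[2]==x and k[3]==y) for f in('d4','d10','d14')])
E
```

```text
30.6167 [0.4738 0.2078 0.3002] yaw 38.58292453081781 q6 61.93473362907026 Ft [-0.4232  0.6205 -0.3659] [-0.0114 -0.0457  0.0049] 0.49914120950431073
wrist screw_wing 0.8 [0.4736 0.2075 0.1816]
side screw_wing 0.65 [0.469  0.2058 0.1803]
0.47 0.206 [(np.float64(25.6), 0.187), (np.float64(21.4), 0.185), (np.float64(23.7), 0.178)]
0.472 0.206 [(np.float64(26.6), 0.188), (np.float64(25.0), 0.183), (np.float64(24.8), 0.177)]
0.472 0.208 [(np.float64(25.4), 0.189), (np.float64(25.1), 0.184), (np.float64(24.8), 0.179)]
```

View pics/d14z.png

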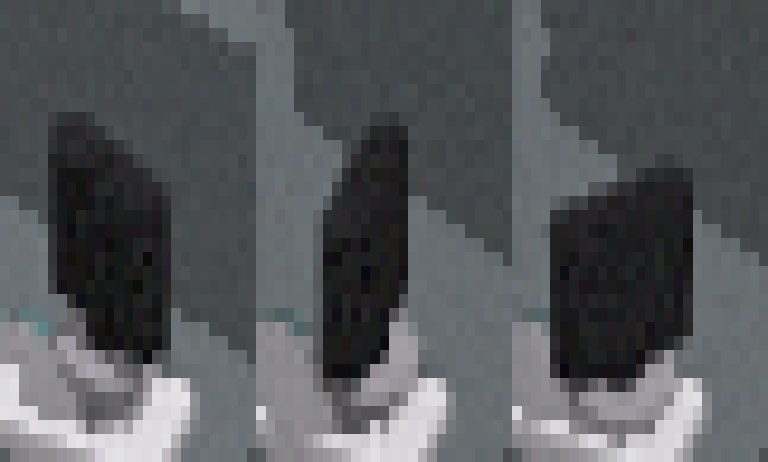

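View pics/w14.png

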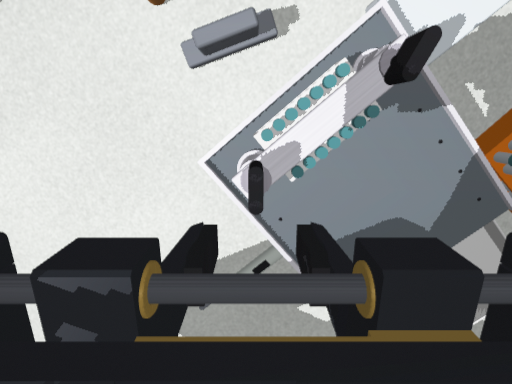

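Request:
apply_moves --pt "0 0 0.035" --pt "0 0 0.075" --pt "0 0 0.115" --pt "0 0 0.133" --pt "0 0 0.135" --turn '[0, 0, 0, 0, 0]' --fingers '[0.5, 0.5, 0.4, 0.4, 0.3]'

```text
time: 31.23
position: [0.4685, 0.2061, 0.1544]
eef_rot: [[0.782, 0.623, -0.009], [0.623, -0.782, -0.003], [-0.008, -0.003, -1.0]]
ft_force: [-0.4, -0.3, 0.9]
grip_width: 0.35
```

Request:
apply_moves --pt "0 0 0" --pt "0 0 0" --pt "0 0 0" --pt "0 0 0" --pt "0 0 0" --turn '[0, 0, 0, 0, 0]' --fingers '[0.3, 0.2, 0, 0, 0]' --grip_force 10

```text
time: 31.65
position: [0.4722, 0.2074, 0.1607]
eef_rot: [[0.782, 0.623, 0.001], [0.623, -0.782, 0.0], [0.001, 0.001, -1.0]]
ft_force: [-0.6, -1.2, -0.1]
grip_width: 0.154
```

Request:
apply_moves --pt "0 0 0" --pt "0 0 0" --pt "0 0 0" --pt "0 0 0" --pt "0 0 0" --turn '[0, 0, 0, 0, 0]' --fingers '[0, 0, 0, 0, 0]'

```text
time: 32.07
position: [0.4722, 0.2074, 0.1605]
eef_rot: [[0.782, 0.623, 0.001], [0.623, -0.782, 0.0], [0.001, 0.001, -1.0]]
ft_force: [0.4, -1.2, 3.8]
grip_width: 0.159
```

```bash
python3 st.py; python3 -c "
from h import *
snap('wrist','w15.png')"; python3 st.py
```

```text
32.0667 [0.4722 0.2074 0.1605] yaw 38.5462911409772 q6 61.95822286440897 Ft [-0.454   1.144  -3.7659] [-0.1004  0.0127  0.0169] 0.15919080823966944
32.1167 [0.4722 0.2074 0.1605] yaw 38.546921030062045 q6 61.9599986502483 Ft [-0.9148  0.2363 -5.8495] [-0.0122 -0.0124 -0.057 ] 0.15779441755322965
```

View pics/w15.png

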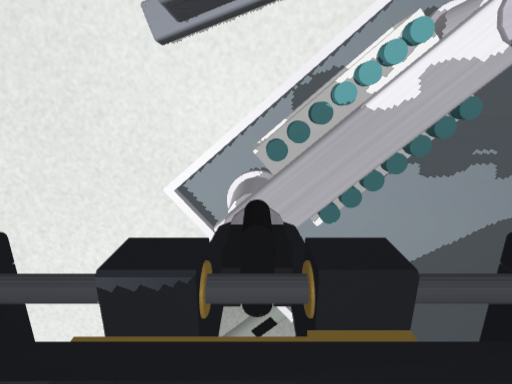

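Wing head is held between the fingers, aligned and still. Hand in.

```bash
python3 -c "
from h import *
print(job.finish_job())"; python3 st.py
```

```text
the job is handed in; nothing more can be done
None
the job is handed in; nothing more can be done
```

I finished the job and handed it in at about 32 s, with the fingers holding the screw's wing head. The hand-in gives no verdict, so these results come from my own checks.

- **Fragments:** one wipe pushed all three off the open edge. The wrist camera showed all three in the tray before I let go of the scraper. I didn't look at them again after that.
- **Scraper:** it stands upright and released at about (0.580, 0.340), close to where it started. The last pictures showed it still standing.
- **Screw:** I turned it back about 115° and opened the fingers so it could drop. I then turned it forward about 400° in two grips; some of that only made up the backward turn past the thread start. By my estimate it is about one turn forward of the start, but I couldn't read the joint directly.
    - **Height check:** fitting the wing in the side camera gave a centre height of about 188 mm at the start, 184 mm after the drop and 178 mm at the end. That matches a washer lift of about 14, 10 and 5 mm.
    - **Check that disagreed:** right after the drop, the trained network still put the wing at about 186 mm, hardly changed from its start reading. At the end it read 180 to 182 mm, so I relied on the side-camera fits instead.
- **Final grip:** I let go once to look from above, then gripped again at a commanded 10 N. The fingers stopped at about 14 mm on the wing and the head was still.
- **Other items:** in the last measurement, the pot, amber bottle, freezer box and vial were all within a few millimetres of where they started.

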